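# Refit the matched bearing caps of a bench rotator

### The job

The bench rotator is being put back together after cleaning. Put each of the two bearing caps back on the bearing block it was made with, the only one where its feet drop in between the corner lugs, so that it sits fully down over the shaft with its feet flush with the lugs. Set them down gently, let go of them, and leave the vials and the tube where they are.

Things in the scene. Friction and masses are not known exactly. Their poses are not given: they have to be found in the camera images.
- cap_a: Loose aluminium bearing cap, 112 x 52 x 62 mm, 0.3 kg. Origin: centre of its flat underside (joint face); x across the shaft, y along it, z up. Arch 62 (x) x 52 (y) x 34 mm, bore 33 mm wide along y. Two feet, 16 mm thick, out to x = +-56 mm, each on one half of the width only: (+x, +y) and (-x, -y). Same after half a turn about z. Starts flat on the bench, left or right of the stand.
- cap_b: Loose aluminium bearing cap, 112 x 52 x 62 mm, 0.3 kg. Origin: centre of its flat underside (joint face); x across the shaft, y along it, z up. Arch 62 (x) x 52 (y) x 34 mm, bore 33 mm wide along y. Two feet, 16 mm thick, out to x = +-56 mm, each on one half of the width only: (+x, -y) and (-x, +y), mirror image of cap_a. Same after half a turn about z. Starts flat on the bench, left or right of the stand.
- cap_a_grip (a point): Centre of the grip block on top of cap_a: 36 mm (x) by 24 mm (y), from 34 to 62 mm above the cap's underside; this point is 48 mm above it. Pinch it from above across the cap's y, fingertips clear of the arch below.
- cap_b_grip (a point): Centre of the grip block on top of cap_b: 36 mm (x) by 24 mm (y), from 34 to 62 mm above the cap's underside; this point is 48 mm above it. Pinch it from above across the cap's y, fingertips clear of the arch below.
- block_a: Fixed aluminium bearing block, 118 x 52 x 40 mm, at either end of the stand. Origin: centre of its underside, on the plate; x across the shaft, y along it, z up. Two corner lugs stand 16 mm above its joint face, from |x| = 33.5 to 59 mm, on one half of the width each: (+x, -y) and (-x, +y). The other two corners are open for the feet of cap_a.
- block_b: Fixed aluminium bearing block, 118 x 52 x 40 mm, at either end of the stand. Origin: centre of its underside, on the plate; x across the shaft, y along it, z up. Two corner lugs stand 16 mm above its joint face, from |x| = 33.5 to 59 mm, on one half of the width each: (+x, +y) and (-x, -y). The other two corners are open for the feet of cap_b.
- block_a_seat (a point): Centre of the joint face of block_a, on the shaft axis, 52 mm above the bench; axes as the block. When cap_a is home its origin lies here, its axes are the block's (either way round), and its feet are flush with the lugs. Play: 1.5 mm across (x), 2.5 mm along the shaft (y). The other cap strikes the lugs and stays about 16 mm proud.
- block_b_seat (a point): Centre of the joint face of block_b, on the shaft axis, 52 mm above the bench; axes as the block. When cap_b is home its origin lies here, its axes are the block's (either way round), and its feet are flush with the lugs. Play: 1.5 mm across (x), 2.5 mm along the shaft (y). The other cap strikes the lugs and stays about 16 mm proud.
- stand: Fixed bench rotator: grey plate 136 x 230 x 12 mm, 30 mm steel shaft 250 mm long along its y, 52 mm above the bench, white drum 65 mm across and 72 mm long in the middle. Blocks centred 75 mm either side along y. Origin: centre of the plate's underside. A large fixed centrifuge, its front from about x = 0.58 m, stands behind it on the right: swing the arm in front of it.
- vial_left: White capped vial, 25 mm across, 61 mm tall, upright on the bench behind and left of the stand. Origin: centre of its base. Leave standing.
- vial_right: White capped vial, 25 mm across, 61 mm tall, upright on the bench to the right. Origin: centre of its base. Leave standing.
- conical_tube: Conical tube with blue screw cap, 112 mm long, 21 mm across, lying on the bench to the left. Origin: under its centre. Leave it.
Things that resemble listed ones, but are neither listed nor needed, are in the scene too. Leave any orange look-alike of the cap_a alone.

How it is judged:
On the way, in this order (a step that is already met when the one before it is completed fails the run):
1. one cap is fully home on its own block (((horizontal distance between cap_a and block_a_seat below 0.0045 m and z of cap_a in the frame of block_a_seat between -0.0025 and 0.0025 m and angle between cap_a's own z axis and vertical below 0.06 rad and angle between the x axis of cap_a and the x axis of block_a_seat, either way round below 0.09 rad) or (horizontal distance between cap_b and block_b_seat below 0.0045 m and z of cap_b in the frame of block_b_seat between -0.0025 and 0.0025 m and angle between cap_b's own z axis and vertical below 0.06 rad and angle between the x axis of cap_b and the x axis of block_b_seat, either way round below 0.09 rad))), for 0.2 s.
2. both caps are fully home on their own blocks (horizontal distance between cap_a and block_a_seat below 0.0045 m and z of cap_a in the frame of block_a_seat between -0.0025 and 0.0025 m and angle between each of cap_a, cap_b's own z axis and vertical below 0.06 rad and angle between the x axis of cap_a and the x axis of block_a_seat, either way round below 0.09 rad and horizontal distance between cap_b and block_b_seat below 0.0045 m and z of cap_b in the frame of block_b_seat between -0.0025 and 0.0025 m and angle between the x axis of cap_b and the x axis of block_b_seat, either way round below 0.09 rad), for 0.2 s.
At the end, for the whole second after the job is handed in: cap_a is on block_a and cap_b on block_b, each within 4.5 mm sideways and 2.5 mm in height of its seat, level within 0.06 rad and square to the block within 0.09 rad (either way round), both at rest (all of step 2 and linear speed of each of cap_a, cap_b below 0.02 m/s); the robot touches nothing.
It fails at once if a vial or the conical tube is pushed more than 30 mm from its place (distance of any of vial_left, vial_right, conical_tube from where it was at the start of the episode above 0.03 m).
It fails at once if a vial is tipped over (angle between any of vial_left, vial_right's own z axis and vertical above 0.5 rad).
It fails at once if a cap is dropped or rammed on a block or the stand (over 80 N) (contact force between any of cap_a, cap_b and block_a above 80 N or contact force between any of cap_a, cap_b and block_b above 80 N or contact force between any of cap_a, cap_b and stand above 80 N).
It also fails if it takes over 72 s, if anything falls off the work surface, if the arm or the gripper's body presses on something with over 40 N, if the wrist force passes 120 N, or if a joint passes its speed limit or range.

### The arm

A 7-joint arm with a two-finger parallel gripper is mounted at the origin on a cart in front of the work surface, level with it; the furniture and walls round the work are solid. World frame = base frame: x ahead of the robot, y to its left, z up, the work surface at z = 0. Lengths are in m, angles in rad, forces in N, time in s.
With the tool pointing down it reaches from about 0.425 to 0.875 m from the base axis. Payload 8.4 kg.
Tool frame: the origin (TCP) lies midway between the tips of the shut fingers; the grasp point (between the pads) lies ctrl.tcp_to_grasp behind it (ctrl.tcp_to_grasp is the distance from the TCP to the grasp point, in m); z points along the fingers, y is the direction in which the jaws open and shut (so a half turn about z gives the same grasp; the last joint's range is limited). The gripper opens to 87 mm and grips with 3 to 60 N. Pads are 19 mm wide; open, the fingers measure 117 mm over their backs; the gripper's body (75 mm by 190 mm) begins 51 mm behind the grasp point.
Start: joints at [1.046, 0.333, 0.04, 1.465, -0.013, 1.343, -0.059], TCP at [0.268, -0.592, 0.223] pointing down, gripper open.
Joint ranges: [-2.58, 2.58], [-0.38, 2.09], [-1.3, 1.39], [0.25, 2.4], [-1.5, 4.64], [0.08, 2.09], [-2.65, 2.65]. Speed limits (rad/s): [2.22, 2.22, 2.79, 2.79, 3.14, 3.14, 3.14].

### API

Orientations are given as a unit quaternion [x, y, z, w].
In Python, from plant import ctrl gives the robot as it stands. The module is installed in compiled form; this text tells all that it offers.
- The arm moves only by the tool carry_out, never from a script. Its argument "targets" is a list of rows, each an object of numbers: "tx", "ty", "tz": the shift along the world's x, y, z in m; "ax", "ay", "az": the turn, a rotation vector about the world's x, y, z in degrees; "claw": the closure, from -1 (fully open) to 1 (shut), so that 0 is half open. A call has 1 to 20 rows; each row shifts and turns the pose as measured when the row begins; what a row does not reach is not made up. A row lasts 1/10 s, in which the tool goes at most 50 mm and 8.59 degrees, less where a joint would pass 70% of its speed; a pose out of reach is approached as far as the arm can. A call is refused whole if a number of a shift passes 0.05 or a number of a turn 8.59, either way. A call with a gripper value outside its range is refused whole. The fingers move at their own pace and stop on an object; "force" is the grip in N (left out, the last holds). Time passes only in rows, so rows that do not move let the fingers close. It gives the time, the measured TCP pose, the force and the opening at its end, in the units of the state.
- ctrl.get_obs(): the state, without advancing time (a new reading comes with each control period).
- ctrl.capture(name): name is "side" or "top" or "wrist"; returns a dict with "img" (384x512x3 uint8, blue, green, red), "intrinsics" (3x3 intrinsics, pixels), "D" ([k1, k2, p1, p2, k3] as OpenCV has them; the pictures are not rectified), "pose" (4x4, takes a point from camera to world coordinates). Camera axes: x right, y up, looking along -z (the intrinsics and any distortion apply to the point x, -y, -z); pixel columns grow to the right and rows downward; lengths in m; the calibration is good to about 2 mm. A picture is of the moment at which its call begins. There is no depth.
- ctrl.close_job(): hands the job in, once; it reports no verdict.
The state is a dict: "time": time; "joint_pos": joint angles; "dq": joint speeds; "tau": joint torques, N m; "tcp_pos": TCP position; "ee_rot": TCP orientation; "contact_force": force on the tool from outside, world axes, zero at the start; "torque": the same for the moment, N m; "opening": finger opening in m.
Only numpy, scipy, OpenCV 4.12 (cv2) and the standard library are available. Lean on these libraries where they do the work, as an engineer would, in place of code of your own. Each camera call takes 0.05 s, during which the arm holds its last target.

## Working session

There is one attempt and no reset: what is moved stays moved. The work goes in short steps, Python scripts to look and compute and a tool call to move; the robot and the scene stay as the last step left them, time stands still between calls to the robot, and variables do not carry over. Pictures are saved under pics/ and viewed, and the job is handed in when it is done.

Besides the shell and the picture viewer there is one more tool, called after ">>>" as name(argument=value, ...), one argument or row to a line, values as JSON. carry_out: Moves the arm, as the interface text tells. Its arguments: {"type":"object","properties":{"targets":{"type":"array","items":{"type":"object","properties":{"tx":{"type":"number"},"ty":{"type":"number"},"tz":{"type":"number"},"ax":{"type":"number"},"ay":{"type":"number"},"az":{"type":"number"},"claw":{"type":"number"}}}},"force":{"type":"number"}},"required":["targets"]}

```bash
mkdir -p pics; python3 - <<'E'
from plant import ctrl
import cv2,pickle
o=ctrl.get_obs();print(o, ctrl.tcp_to_grasp)
for n in ("top","side","wrist"):
    c=ctrl.capture(n);cv2.imwrite(f"pics/{n}0.png",c["img"]);pickle.dump(c,open(f"{n}0.pkl","wb"));print(n,c["intrinsics"],c["D"],c["pose"])
E
```

```text
{'time': 0.0, 'joint_pos': array([ 1.04580317,  0.33391582,  0.03989103,  1.4662934 , -0.01339349,
        1.3432848 , -0.05848653]), 'dq': array([-0.00184975, -0.00080979,  0.00025759,  0.00093286,  0.00119001,
       -0.00159539,  0.00016053]), 'tau': array([ 3.00265310e-04, -6.56379318e+01,  1.33565102e+00, -4.03804243e+01,
       -5.96816302e-02,  4.47880570e-02,  1.55292778e-04]), 'tcp_pos': array([ 0.26824237, -0.59154736,  0.22164551]), 'ee_rot': array([ 9.77424657e-01,  2.11282682e-01, -2.32452251e-04, -7.83921238e-04]), 'contact_force': array([ 0.17864888, -0.40500384,  0.88146881]), 'torque': array([ 0.04676987,  0.00178972, -0.0348974 ]), 'opening': 0.08717663147861658} 0.0187
top [[433.2799133    0.         251.99030551]
 [  0.         433.2799133  182.9913984 ]
 [  0.           0.           1.        ]] [-0.03984886  0.          0.          0.          0.        ] [[-3.23269249e-03  9.98237110e-01 -5.92640051e-02  3.99123027e-01]
 [-9.99993451e-01 -3.13057734e-03  1.81582133e-03  1.11585714e-02]
 [ 1.62708969e-03  5.92694870e-02  9.98240693e-01  1.79651597e+00]
 [ 0.0000
[... 152 characters left out ...]
0.           0.           1.        ]] [-0.1345374  0.         0.         0.         0.       ] [[ 0.99555004  0.03678278 -0.08675915  0.36939696]
 [-0.0923815   0.56263049 -0.82153064 -1.22057743]
 [ 0.01859516  0.8258898   0.56352486  0.92434765]
 [ 0.          0.          0.          1.        ]]
wrist [[287.01152695   0.         251.61482892]
 [  0.         287.01152695 187.06748784]
 [  0.           0.           1.        ]] [-0.00760311  0.          0.          0.          0.        ] [[ 0.41205486  0.87605766  0.25046708  0.33616545]
 [-0.91115787  0.39662071  0.11172893 -0.56152944]
 [-0.00145945 -0.2742535   0.96165632  0.38326076]
 [ 0.          0.          0.          1.        ]]
```

View pics/top0.png

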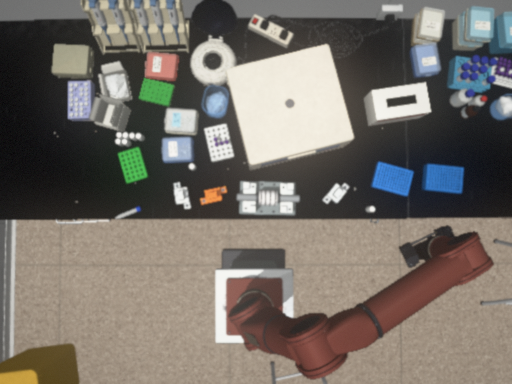

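View pics/side0.png

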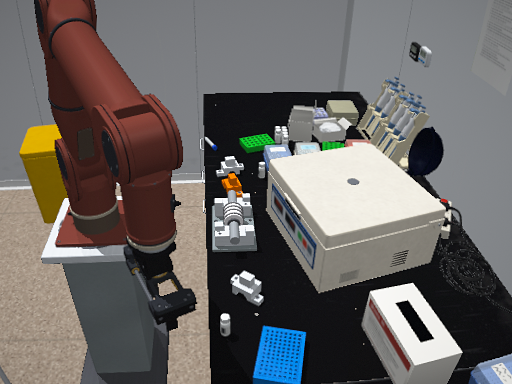

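View pics/wrist0.png

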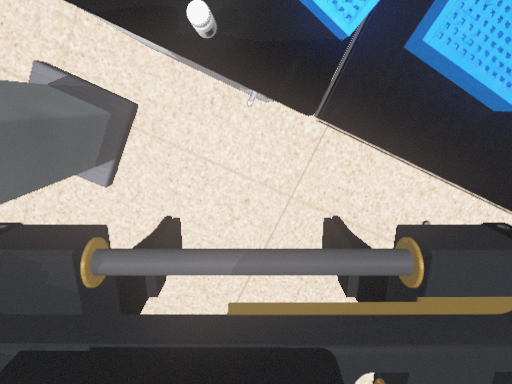

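Top picture: the stand is at about (267,198), white caps at (181,195) and (336,193), and the orange decoy at (213,195). I'll enlarge it.

```bash
python3 - <<'E'
import cv2,pickle,numpy as np
t=pickle.load(open("top0.pkl","rb"))["img"]; s=pickle.load(open("side0.pkl","rb"))["img"]
def cr(im,x0,x1,y0,y1,f,n): cv2.imwrite(f"pics/{n}.png",cv2.resize(im[y0:y1,x0:x1],None,fx=f,fy=f,interpolation=cv2.INTER_CUBIC))
a=[cv2.resize(t[175:220,x:x+45],None,fx=8,fy=8,interpolation=cv2.INTER_CUBIC) for x in (160,315)]
cv2.imwrite("pics/caps.png",np.hstack(a))
cr(t,232,302,173,223,10,"stand")
cr(s,205,270,140,310,3.5,"sidec")
E
```

```text
(no output)
```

View pics/caps.png

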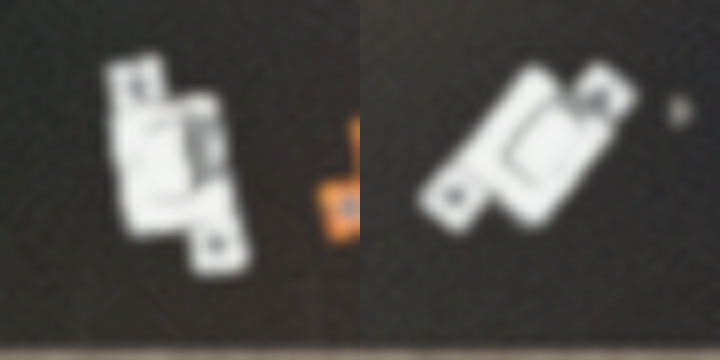

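View pics/stand.png

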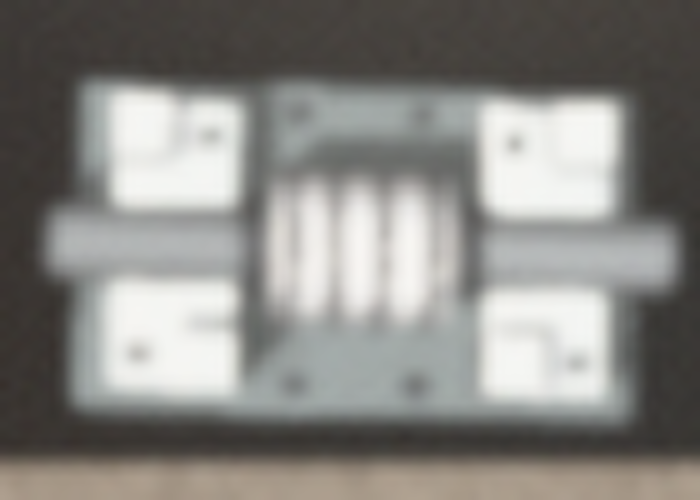

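View pics/sidec.png

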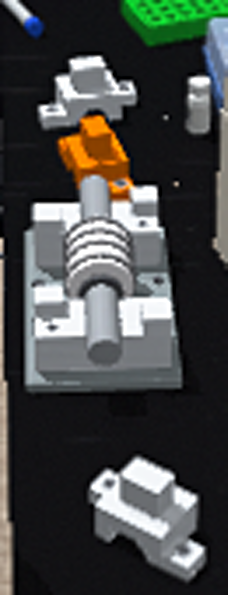

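```bash
cat > h.py <<'E'
import numpy as np,cv2,pickle
from scipy.optimize import least_squares
from scipy.spatial.transform import Rotation as R
F=np.diag([1.,-1,-1])
def ray(c,uv):
    p=cv2.undistortPoints(np.array(uv,float).reshape(-1,1,2),c["intrinsics"],np.array(c["D"])).reshape(-1,2)
    d=np.c_[p,np.ones(len(p))]@F@c["pose"][:3,:3].T
    return c["pose"][:3,3],d
def plane(c,uv,z):
    o,d=ray(c,uv); return o+d*((z-o[2])/d[:,2])[:,None]
def proj(c,P):
    T=c["pose"];q=(np.array(P,float)-T[:3,3])@T[:3,:3]@F
    return cv2.projectPoints(q.reshape(-1,1,3),np.zeros(3),np.zeros(3),c["intrinsics"],np.array(c["D"]))[0].reshape(-1,2)
def place(P,p):  # p=x,y,yaw,z0
    P=np.array(P,float);a=p[2];return np.c_[P[:,0]*np.cos(a)-P[:,1]*np.sin(a)+p[0],P[:,0]*np.sin(a)+P[:,1]*np.cos(a)+p[1],P[:,2]+p[3]]
def fit(c,P,uv,p0,z0):
    f=lambda p:(proj(c,place(P,[*p,z0]))-uv).ravel()
    r=least_squares(f,p0);return r.x,r.fun.reshape(-1,2)
def shot(n,tag):
    from plant import ctrl
    c=ctrl.capture(n);c=dict(c);o=ctrl.get_obs();c["obs"]=o;pickle.dump(c,open(tag+".pkl","wb"));cv2.imwrite(f"pics/{tag}.png",c["img"]);return c
def load(t):return pickle.load(open(t+".pkl","rb"))
def yaw(o): x=R.from_quat(o["ee_rot"]).apply([1,0,0]);return np.degrees(np.arctan2(x[1],x[0]))
E
python3 - <<'E'
from h import *
c=load("top0")
print(plane(c,[[182.5,195.6],[336.3,193.1]],0.03))
# stand plate corners crop (80,80),(632,92),(632,418),(72,410)
print(plane(c,np.array([[80,80],[632,92],[632,418],[72,410]])/10+[232,173],0.012), plane(c,[[268.2,197.8]],0.05))
for k in ("side","wrist"):print(k,proj(load(k+"0"),plane(c,[[182.5,195.6],[336.3,193.1],[268.2,197.8]],0.05)))
E
```

```text
[[ 0.45334817  0.29166435  0.03      ]
 [ 0.46153994 -0.33642369  0.03      ]]
[[ 0.51345499  0.05736909  0.012     ]
 [ 0.50778064 -0.17049459  0.012     ]
 [ 0.37351053 -0.16930465  0.012     ]
 [ 0.37758742  0.06088291  0.012     ]] [[ 0.44281519 -0.05715806  0.05      ]]
side [[230.20191623 161.21472174]
 [246.70398437 277.15814307]
 [233.40124462 216.06282681]]
wrist [[-640.44744966 -464.98236449]
 [  82.93783936 -126.39350414]
 [-228.53950891 -258.09092402]]
```

>>> carry_out(
  targets=[
    {"tx": 0.014, "ty": 0.018, "tz": 0.004, "az": 8.2, "claw": -1},
    {"tx": 0.014, "ty": 0.018, "tz": 0.004, "az": 8.2, "claw": -1},
    {"tx": 0.014, "ty": 0.018, "tz": 0.004, "az": 8.2, "claw": -1},
    {"tx": 0.014, "ty": 0.018, "tz": 0.004, "az": 8.2, "claw": -1},
    {"tx": 0.014, "ty": 0.018, "tz": 0.004, "az": 8.2, "claw": -1},
    {"tx": 0.014, "ty": 0.018, "tz": 0.004, "az": 8.2, "claw": -1},
    {"tx": 0.014, "ty": 0.018, "tz": 0.004, "az": 8.2, "claw": -1},
    {"tx": 0.014, "ty": 0.018, "tz": 0.004, "az": 8.2, "claw": -1},
    {"tx": 0.014, "ty": 0.018, "tz": 0, "az": 8.2, "claw": -1},
    {"tx": 0.014, "ty": 0.018, "tz": 0, "az": 8.2, "claw": -1},
    {"tx": 0.014, "ty": 0.018, "tz": 0, "az": 8.2, "claw": -1},
    {"tx": 0.014, "ty": 0.018, "tz": 0, "az": 8.2, "claw": -1},
    {"tx": 0.014, "ty": 0.018, "tz": 0, "az": 8.2, "claw": -1},
    {"tx": 0.014, "ty": 0.018, "tz": 0, "az": 8.2, "claw": -1},
  ],
)

```text
schema error: expected keys tx, ty, tz, ax, ay, az, claw
```

```bash
python3 - <<'E'
from h import *
c=shot("wrist","w1");o=c["obs"];print(o["time"],o["joint_pos"],o["tcp_pos"],yaw(o),o["contact_force"])
print(proj(c,[o["tcp_pos"],[.4615,-.336,.03]]))
E
```

```text
0.2 [ 1.0458012   0.33366524  0.03989884  1.46589693 -0.01342108  1.34328599
 -0.05847209] [ 0.26834383 -0.59171915  0.22200162] 24.39552861017063 [ 0.2279667  -0.49999103 -0.46229009]
[[ 251.18063119  231.42183807]
 [  97.76033478 -109.89179015]]
```

View pics/w1.png

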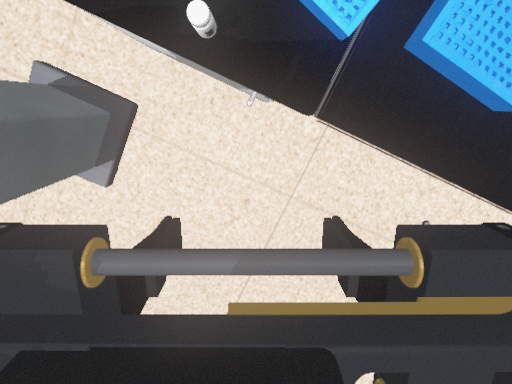

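The call was refused because every key is needed, so nothing moved. I'll resend it.

>>> carry_out(
  targets=[
    {"tx": 0.014, "ty": 0.018, "tz": 0.004, "ax": 0, "ay": 0, "az": 8.2, "claw": -1},
    {"tx": 0.014, "ty": 0.018, "tz": 0.004, "ax": 0, "ay": 0, "az": 8.2, "claw": -1},
    {"tx": 0.014, "ty": 0.018, "tz": 0.004, "ax": 0, "ay": 0, "az": 8.2, "claw": -1},
    {"tx": 0.014, "ty": 0.018, "tz": 0.004, "ax": 0, "ay": 0, "az": 8.2, "claw": -1},
    {"tx": 0.014, "ty": 0.018, "tz": 0.004, "ax": 0, "ay": 0, "az": 8.2, "claw": -1},
    {"tx": 0.014, "ty": 0.018, "tz": 0.004, "ax": 0, "ay": 0, "az": 8.2, "claw": -1},
    {"tx": 0.014, "ty": 0.018, "tz": 0.004, "ax": 0, "ay": 0, "az": 8.2, "claw": -1},
    {"tx": 0.014, "ty": 0.018, "tz": 0.004, "ax": 0, "ay": 0, "az": 8.2, "claw": -1},
    {"tx": 0.014, "ty": 0.018, "tz": 0, "ax": 0, "ay": 0, "az": 8.2, "claw": -1},
    {"tx": 0.014, "ty": 0.018, "tz": 0, "ax": 0, "ay": 0, "az": 8.2, "claw": -1},
    {"tx": 0.014, "ty": 0.018, "tz": 0, "ax": 0, "ay": 0, "az": 8.2, "claw": -1},
    {"tx": 0.014, "ty": 0.018, "tz": 0, "ax": 0, "ay": 0, "az": 8.2, "claw": -1},
    {"tx": 0.014, "ty": 0.018, "tz": 0, "ax": 0, "ay": 0, "az": 8.2, "claw": -1},
    {"tx": 0.014, "ty": 0.018, "tz": 0, "ax": 0, "ay": 0, "az": 8.2, "claw": -1},
  ],
)

```text
time: 1.6
tcp_pos: [0.4659, -0.3311, 0.2523]
ee_rot: [0.315, 0.949, -0.003, -0.0]
contact_force: [-0.1, 0.1, 0.3]
opening: 0.0866
```

```bash
python3 - <<'E'
from h import *
c=shot("wrist","w2");o=c["obs"];print(o["time"],o["joint_pos"],o["tcp_pos"],yaw(o),o["contact_force"])
print(proj(c,[o["tcp_pos"],[.4615,-.336,.03]]))
E
```

```text
1.65 [ 0.86242051  0.18347723 -0.38192948  1.60152451  0.07341935  1.36901447
  1.41698592] [ 0.46878211 -0.32680893  0.25236887] 144.16425996765688 [2.09175978 3.58645682 0.49382026]
[[261.86166751 232.61423606]
 [248.49734114 162.09824311]]
```

View pics/w2.png

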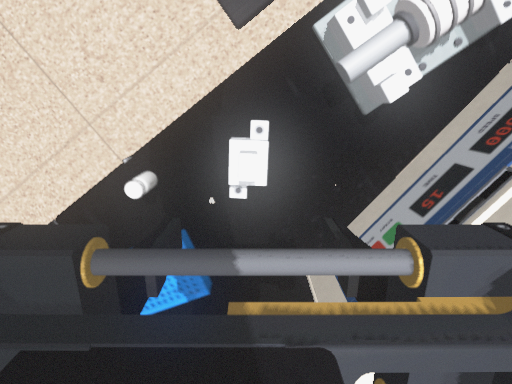

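The wrist view shows cap_b at about (249,160), with feet at (259,130) and (238,190). The vial is at (140,184) and the stand is at upper right.

```bash
python3 - <<'E'
from h import *
t=load("w2")["img"]
cv2.imwrite("pics/w2c.png",cv2.resize(t[110:205,215:285],None,fx=6,fy=6,interpolation=cv2.INTER_CUBIC))
E
```

```text
(no output)
```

View pics/w2c.png

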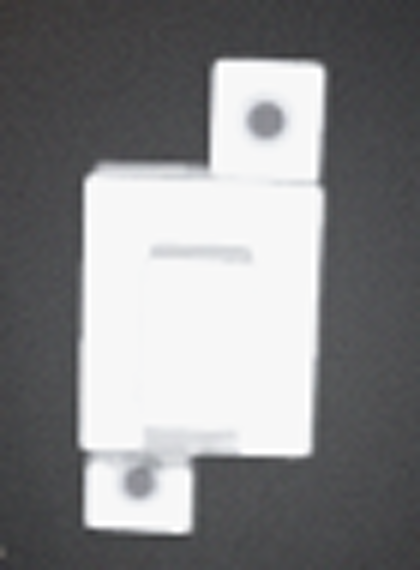

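```bash
cat >> h.py <<'E'
CB=np.array([[56,-26,16],[-56,26,16],[31,26,34],[31,-26,34],[-31,26,34],[-31,-26,34]])/1000.
CA=CB*[1,-1,1]
E
python3 - <<'E'
from h import *
c=load("w2")
uv=np.array([[326,62],[86,530],[86,176],[324,186],[80,452],[312,457]])/6+[215,110]-0.4
p,r=fit(c,CB,uv,[.46,-.336,2.4],0);print(p,np.degrees(p[2]));print(r.round(2))
T=c["pose"];print(proj(c,place(CB,[*p,0]))[0])
E
```

```text
[ 0.46148395 -0.33675661  2.4654223 ] 141.25829231193114
[[-0.17  0.39]
 [ 0.24 -0.22]
 [ 0.04  0.16]
 [-0.1  -0.08]
 [ 0.43 -0.42]
 [-0.42  0.08]]
[268.76691912 120.32795835]
```

>>> carry_out(
  targets=[
    {"tx": -0.0035, "ty": -0.005, "tz": -0.04, "ax": 0, "ay": 0, "az": -1.5, "claw": -1},
    {"tx": -0.0035, "ty": -0.005, "tz": -0.04, "ax": 0, "ay": 0, "az": -1.4, "claw": -1},
    {"tx": 0, "ty": 0, "tz": -0.04, "ax": 0, "ay": 0, "az": 0, "claw": -1},
    {"tx": 0, "ty": 0, "tz": 0, "ax": 0, "ay": 0, "az": 0, "claw": -1},
    {"tx": 0, "ty": 0, "tz": 0, "ax": 0, "ay": 0, "az": 0, "claw": -1},
  ],
)

```text
time: 2.15
tcp_pos: [0.4635, -0.3352, 0.1314]
ee_rot: [0.331, 0.944, -0.002, 0.002]
contact_force: [-0.0, -0.2, 1.6]
opening: 0.087
```

```bash
python3 - <<'E'
from h import *
c=shot("wrist","w3");o=c["obs"];print(o["time"],o["joint_pos"],o["tcp_pos"],o["ee_rot"],yaw(o),R.from_quat(o["ee_rot"]).apply([0,0,1]),o["contact_force"])
t=c["img"];cv2.imwrite("pics/w3c.png",cv2.resize(t[40:240,180:330],None,fx=4,fy=4,interpolation=cv2.INTER_CUBIC)[:600*2:1])
E
```

```text
2.2 [ 0.86229231  0.26366871 -0.36737449  1.76158197  0.10795477  1.13088958
  1.35730345] [ 0.46325525 -0.33515011  0.13131028] [ 0.33082731  0.94368656 -0.00230463  0.0019133 ] 141.36227802550354 [ 0.00208623 -0.00561565 -0.99998206] [-0.27426378  0.18200588 -1.42343522]
```

View pics/w3.png

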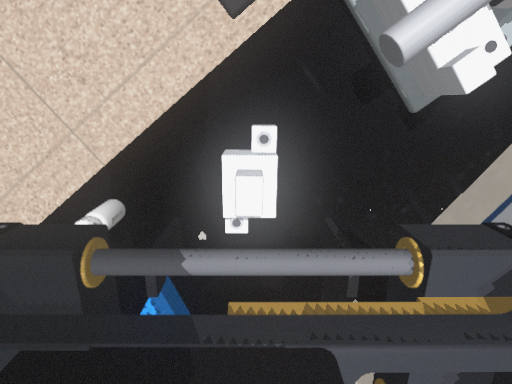

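```bash
python3 - <<'E'
from h import *
t=load("w3")["img"];cv2.imwrite("pics/w3c.png",cv2.resize(t[115:240,205:295],None,fx=5,fy=5,interpolation=cv2.INTER_CUBIC))
print(plane(load("w2"),[[133,190],[146,180]],0.03), proj(load("w3"),place(CB,[.46148,-.33676,2.46542,0])))
E
```

```text
[[ 0.39659836 -0.48952594  0.03      ]
 [ 0.39679666 -0.46502442  0.03      ]] [[278.11165953 125.01997921]
 [225.93557352 233.42287258]
 [221.85055809 154.47099426]
 [279.09356003 154.53641427]
 [223.6629458  217.91816299]
 [277.32988792 218.00617861]]
```

View pics/w3c.png

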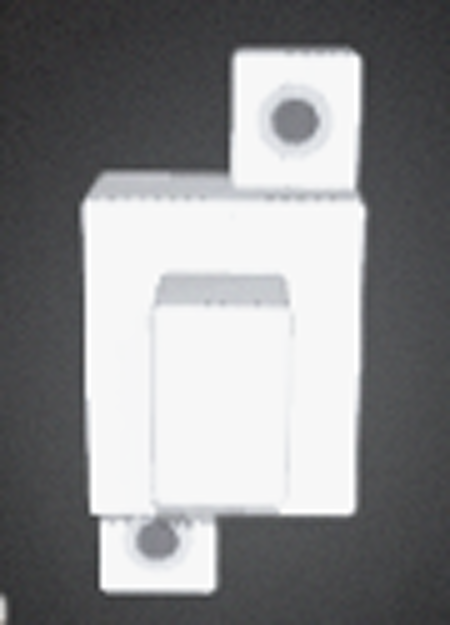

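>>> carry_out(
  targets=[
    {"tx": -0.0018, "ty": -0.0016, "tz": -0.04, "ax": 0, "ay": 0, "az": 0, "claw": -1},
    {"tx": 0, "ty": 0, "tz": -0.03, "ax": 0, "ay": 0, "az": 0, "claw": -1},
    {"tx": 0, "ty": 0, "tz": -0.01, "ax": 0, "ay": 0, "az": 0, "claw": -1},
    {"tx": 0, "ty": 0, "tz": 0, "ax": 0, "ay": 0, "az": 0, "claw": -1},
    {"tx": 0, "ty": 0, "tz": 0, "ax": 0, "ay": 0, "az": 0, "claw": -1},
  ],
)

```text
time: 2.7
tcp_pos: [0.4677, -0.3412, 0.0611]
ee_rot: [0.331, 0.943, -0.005, 0.01]
contact_force: [-0.3, -0.8, 1.6]
opening: 0.087
```

```bash
python3 - <<'E'
from h import *
from plant import ctrl
o=ctrl.get_obs();print(o["time"],o["tcp_pos"],yaw(o),R.from_quat(o["ee_rot"]).apply([0,0,1]),o["contact_force"])
E
```

```text
2.7 [ 0.46772754 -0.34121814  0.06106537] 141.2855718623136 [ 0.01484253 -0.01545771 -0.99977035] [-0.27350442 -0.762478    1.59356019]
```

>>> carry_out(
  targets=[
    {"tx": 0, "ty": 0, "tz": 0, "ax": 0, "ay": 0, "az": 0, "claw": -1},
    {"tx": 0, "ty": 0, "tz": 0, "ax": 0, "ay": 0, "az": 0, "claw": -1},
  ],
)

```text
time: 2.9
tcp_pos: [0.4694, -0.3423, 0.0644]
ee_rot: [0.331, 0.943, -0.006, 0.012]
contact_force: [-0.3, 0.0, 0.2]
opening: 0.087
```

```bash
cat > st.py <<'E'
from h import *
from plant import ctrl
o=ctrl.get_obs();z=R.from_quat(o["ee_rot"]).apply([0,0,1])
print("t %.2f"%o["time"],"tcp",o["tcp_pos"].round(4),"yaw %.2f"%yaw(o),"tilt",z[:2].round(4),"F",o["contact_force"].round(1),"M",o["torque"].round(2),"open %.4f"%o["opening"],"q",o["joint_pos"].round(3),"dq",o["dq"].round(2))
E
python3 st.py
```

```text
t 2.90 tcp [ 0.4694 -0.3423  0.0644] yaw 141.28 tilt [ 0.0184 -0.0182] F [-0.3  0.   0.2] M [ 0.07 -0.11 -0.04] open 0.0870 q [ 0.852  0.337 -0.357  1.82   0.147  0.984  1.33 ] dq [ 0.   -0.01 -0.   -0.01 -0.    0.01  0.  ]
```

>>> carry_out(
  targets=[
    {"tx": -0.008, "ty": 0.0055, "tz": 0, "ax": 1.0, "ay": 1.0, "az": 0, "claw": -1},
    {"tx": 0, "ty": 0, "tz": 0, "ax": 0, "ay": 0, "az": 0, "claw": -1},
  ],
)

```text
time: 3.1
tcp_pos: [0.4615, -0.3368, 0.0661]
ee_rot: [0.331, 0.943, -0.0, 0.001]
contact_force: [0.2, -0.5, -0.6]
opening: 0.0867
```

```bash
python3 st.py
```

```text
t 3.10 tcp [ 0.4615 -0.3368  0.0661] yaw 141.28 tilt [ 0.001  -0.0006] F [ 0.2 -0.5 -0.6] M [ 0.07 -0.15  0.  ] open 0.0867 q [ 0.857  0.334 -0.359  1.82   0.136  1.01   1.339] dq [-0.   -0.   -0.   -0.01  0.01 -0.02 -0.01]
```

>>> carry_out(
  targets=[
    {"tx": 0, "ty": 0, "tz": -0.01, "ax": 0, "ay": 0, "az": 0, "claw": -1},
    {"tx": 0, "ty": 0, "tz": -0.01, "ax": 0, "ay": 0, "az": 0, "claw": -1},
  ],
)

```text
time: 3.3
tcp_pos: [0.4623, -0.3375, 0.0466]
ee_rot: [0.332, 0.943, -0.001, 0.002]
contact_force: [1.0, -0.1, 0.2]
opening: 0.0868
```

```bash
python3 st.py
```

```text
t 3.30 tcp [ 0.4623 -0.3375  0.0466] yaw 141.27 tilt [ 0.0034 -0.0025] F [ 1.  -0.1  0.2] M [ 0.08 -0.11 -0.03] open 0.0868 q [ 0.852  0.357 -0.355  1.835  0.148  0.97   1.329] dq [-0.02  0.12  0.02  0.07  0.06 -0.2  -0.05]
```

>>> carry_out(
  targets=[
    {"tx": -0.0008, "ty": 0.0007, "tz": -0.008, "ax": 0.2, "ay": 0.2, "az": 0, "claw": -1},
    {"tx": 0, "ty": 0, "tz": 0, "ax": 0, "ay": 0, "az": 0, "claw": -1},
  ],
)

```text
time: 3.5
tcp_pos: [0.4601, -0.3359, 0.0354]
ee_rot: [0.332, 0.943, 0.001, -0.002]
contact_force: [0.0, 0.2, 0.3]
opening: 0.0871
```

```bash
python3 st.py
```

```text
t 3.50 tcp [ 0.4601 -0.3359  0.0354] yaw 141.27 tilt [-0.0032  0.0034] F [0.  0.2 0.3] M [ 0.04 -0.11  0.03] open 0.0871 q [ 0.85   0.373 -0.352  1.842  0.152  0.958  1.326] dq [-0. -0. -0. -0.  0.  0. -0.]
```

>>> carry_out(
  targets=[
    {"tx": 0.0014, "ty": -0.0009, "tz": 0.003, "ax": -0.2, "ay": -0.2, "az": 0, "claw": -1},
    {"tx": 0, "ty": 0, "tz": 0, "ax": 0, "ay": 0, "az": 0, "claw": 1},
    {"tx": 0, "ty": 0, "tz": 0, "ax": 0, "ay": 0, "az": 0, "claw": 1},
    {"tx": 0, "ty": 0, "tz": 0, "ax": 0, "ay": 0, "az": 0, "claw": 1},
    {"tx": 0, "ty": 0, "tz": 0, "ax": 0, "ay": 0, "az": 0, "claw": 1},
    {"tx": 0, "ty": 0, "tz": 0, "ax": 0, "ay": 0, "az": 0, "claw": 1},
  ],
  force=30,
)

```text
time: 4.1
tcp_pos: [0.462, -0.3369, 0.0388]
ee_rot: [0.331, 0.943, -0.0, 0.0]
contact_force: [0.7, -0.3, -0.7]
opening: 0.0547
```

```bash
python3 st.py
```

```text
t 4.10 tcp [ 0.462  -0.3369  0.0388] yaw 141.28 tilt [ 0.0009 -0.0004] F [ 0.7 -0.3 -0.7] M [ 0.07 -0.07 -0.  ] open 0.0547 q [ 0.85   0.368 -0.353  1.839  0.152  0.959  1.326] dq [ 0. -0. -0. -0.  0.  0. -0.]
```

>>> carry_out(
  targets=[
    {"tx": 0, "ty": 0, "tz": 0, "ax": 0, "ay": 0, "az": 0, "claw": 1},
    {"tx": 0, "ty": 0, "tz": 0, "ax": 0, "ay": 0, "az": 0, "claw": 1},
    {"tx": 0, "ty": 0, "tz": 0, "ax": 0, "ay": 0, "az": 0, "claw": 1},
    {"tx": 0, "ty": 0, "tz": 0, "ax": 0, "ay": 0, "az": 0, "claw": 1},
    {"tx": 0, "ty": 0, "tz": 0, "ax": 0, "ay": 0, "az": 0, "claw": 1},
    {"tx": 0, "ty": 0, "tz": 0, "ax": 0, "ay": 0, "az": 0, "claw": 1},
  ],
)

```text
time: 4.7
tcp_pos: [0.462, -0.3371, 0.0389]
ee_rot: [0.332, 0.943, -0.0, 0.001]
contact_force: [0.3, 0.3, -0.0]
opening: 0.0236
```

```bash
python3 st.py
```

```text
t 4.70 tcp [ 0.462  -0.3371  0.0389] yaw 141.27 tilt [ 0.0011 -0.0007] F [ 0.3  0.3 -0. ] M [ 0.09 -0.16  0.04] open 0.0236 q [ 0.85   0.368 -0.353  1.839  0.153  0.959  1.326] dq [ 0.  0.  0. -0. -0.  0. -0.]
```

>>> carry_out(
  targets=[
    {"tx": 0, "ty": 0, "tz": 0.01, "ax": 0, "ay": 0, "az": 0, "claw": 1},
    {"tx": 0, "ty": 0, "tz": 0.02, "ax": 0, "ay": 0, "az": 0, "claw": 1},
    {"tx": 0, "ty": 0, "tz": 0.035, "ax": 0, "ay": 0, "az": 0, "claw": 1},
    {"tx": 0, "ty": 0, "tz": 0.035, "ax": 0, "ay": 0, "az": 0, "claw": 1},
    {"tx": 0, "ty": 0, "tz": 0.035, "ax": 0, "ay": 0, "az": 0, "claw": 1},
    {"tx": 0.003, "ty": 0.026, "tz": 0.03, "ax": 0, "ay": 0, "az": 4.1, "claw": 1},
    {"tx": 0.003, "ty": 0.026, "tz": 0.02, "ax": 0, "ay": 0, "az": 4.1, "claw": 1},
    {"tx": 0.003, "ty": 0.026, "tz": 0.02, "ax": 0, "ay": 0, "az": 4.1, "claw": 1},
    {"tx": 0.003, "ty": 0.026, "tz": 0, "ax": 0, "ay": 0, "az": 4.1, "claw": 1},
    {"tx": 0.003, "ty": 0.026, "tz": 0, "ax": 0, "ay": 0, "az": 4.1, "claw": 1},
    {"tx": 0.003, "ty": 0.026, "tz": 0, "ax": 0, "ay": 0, "az": 4.1, "claw": 1},
    {"tx": 0.003, "ty": 0.026, "tz": 0, "ax": 0, "ay": 0, "az": 4.1, "claw": 1},
    {"tx": 0.003, "ty": 0.026, "tz": 0, "ax": 0, "ay": 0, "az": 4.1, "claw": 1},
    {"tx": 0.003, "ty": 0.026, "tz": 0, "ax": 0, "ay": 0, "az": 4.1, "claw": 1},
    {"tx": 0, "ty": 0, "tz": 0, "ax": 0, "ay": 0, "az": 0, "claw": 1},
    {"tx": 0, "ty": 0, "tz": 0, "ax": 0, "ay": 0, "az": 0, "claw": 1},
  ],
)

```text
time: 6.3
tcp_pos: [0.483, -0.0835, 0.2524]
ee_rot: [-0.006, 1.0, -0.001, -0.004]
contact_force: [-1.1, -1.0, -2.6]
opening: 0.0238
```

```bash
python3 st.py; python3 -c "
from h import *
shot('wrist','w4')"; python3 st.py
```

```text
t 6.30 tcp [ 0.483  -0.0835  0.2524] yaw -179.31 tilt [-0.0084 -0.0013] F [-1.1 -1.  -2.6] M [ 0.08 -0.16 -0.  ] open 0.0238 q [ 0.681  0.031 -0.608  1.764  0.02   1.36   1.652] dq [-0.04 -0.   -0.03  0.   -0.02 -0.    0.01]
t 6.35 tcp [ 0.4831 -0.0831  0.2525] yaw -179.30 tilt [-0.0083 -0.0007] F [-0.3  0.8 -3.3] M [ 0.21 -0.1  -0.03] open 0.0239 q [ 0.681  0.031 -0.608  1.764  0.02   1.36   1.652] dq [ 0.01  0.    0.01 -0.01 -0.   -0.   -0.  ]
```

View pics/w4.png

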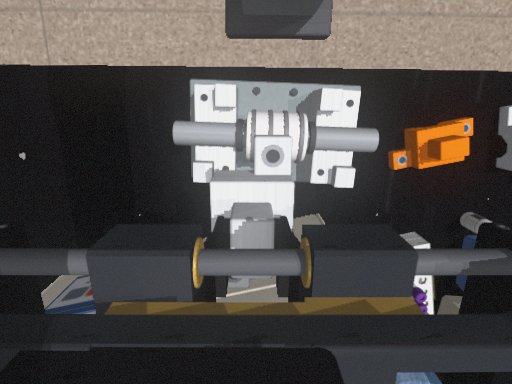

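The held cap is at about (252,200). The stand is fully visible, with block_a on the left at about (215,130) and block_b on the right at about (333,135). I'll enlarge it to fit both.

```bash
python3 - <<'E'
from h import *
t=load("w4")["img"]
cv2.imwrite("pics/w4a.png",cv2.resize(t[75:195,170:270],None,fx=5,fy=5,interpolation=cv2.INTER_CUBIC))
cv2.imwrite("pics/w4b.png",cv2.resize(t[75:195,290:390],None,fx=5,fy=5,interpolation=cv2.INTER_CUBIC))
cv2.imwrite("pics/w4h.png",cv2.resize(t[130:260,200:305],None,fx=5,fy=5,interpolation=cv2.INTER_CUBIC)[:600])
E
```

```text
(no output)
```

View pics/w4a.png

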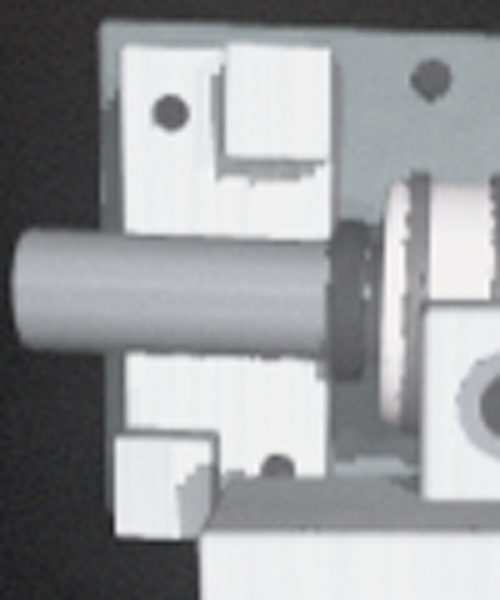

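View pics/w4b.png

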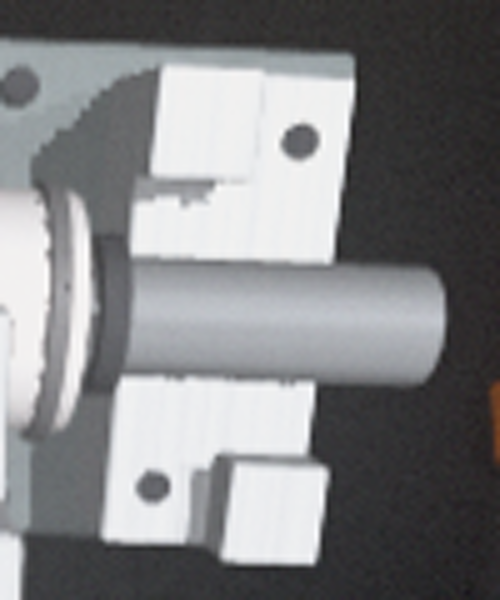

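View pics/w4h.png

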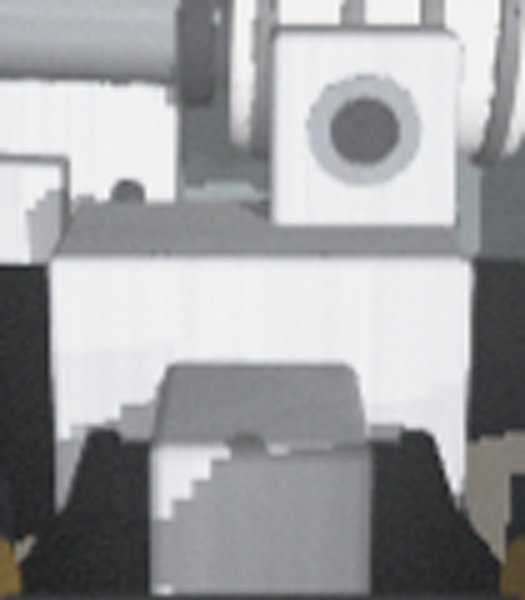

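```bash
cat >> h.py <<'E'
ST=np.array([[-59,-101,52],[-59,-49,68],[-33.5,-49,68],[33.5,-101,68],[59,-101,68],[-59,49,68],[-33.5,49,68],[-59,101,52],[33.5,101,68],[59,101,68],[59,49,52]])/1000.
def fitheld(c,P,uv,h=0.0389,p0=(0,0,0),free=False):
    o=c["obs"];Rt=R.from_quat(o["ee_rot"]).as_matrix()
    def W(p):
        a=p[2];P2=np.array(P);hh=p[3] if free else h
        X=np.c_[P2[:,0]*np.cos(a)-P2[:,1]*np.sin(a)+p[0],P2[:,0]*np.sin(a)+P2[:,1]*np.cos(a)+p[1],P2[:,2]-hh]
        return o["tcp_pos"]+(X*[1,-1,-1])@Rt.T
    r=least_squares(lambda p:(proj(c,W(p))-uv).ravel(),list(p0)+([h] if free else []))
    # cap origin world & yaw
    a=r.x[2];hh=r.x[3] if free else h
    org=o["tcp_pos"]+Rt@np.array([r.x[0],-r.x[1],hh])
    return r.x,r.fun.reshape(-1,2),org
E
python3 - <<'E'
from h import *
c=load("w4")
A=np.array([[122,47],[330,46],[327,160],[115,435],[118,537]])/5+[170,75]
B=np.array([[163,67],[152,178],[355,77],[329,465],[320,565],[104,540]])/5+[290,75]
uv=np.r_[A,B]-.4
p,r=fit(c,ST,uv,[.443,-.056,0],0);print(p,np.degrees(p[2]));print(r.round(2))
q=least_squares(lambda p:(proj(c,place(ST,p))-uv).ravel(),[*p,0]);print("zfree",q.x,abs(q.fun).max())
print("seatA,B",place([[0,-.075,.052],[0,.075,.052]],[*p,0]))
H=np.array([[31,26,34],[31,-26,34],[56,-26,16],[18,12,62],[18,-12,62]])/1000
hu=np.array([[50,257],[474,258],[457,32],[152,443],[370,445]])/5+[200,130]-.4
for f in (0,1):
  x,rr,org=fitheld(c,H,hu,free=f);print(x,np.degrees(x[2]),org);print(rr.round(2))
E
```

```text
[ 0.44256065 -0.05575478 -0.0240996 ] -1.3808056525684387
[[-0.78 -0.68]
 [ 0.48  0.03]
 [ 0.63  0.4 ]
 [-0.54  0.62]
 [-0.73  0.37]
 [-0.45 -0.96]
 [-0.41 -0.12]
 [ 1.2  -0.37]
 [ 0.97  0.33]
 [ 0.08  0.27]
 [-0.51  0.61]]
zfree [ 0.44267126 -0.05554796 -0.02406728 -0.00225287] 0.9081168206741381
seatA,B [[ 0.44075336 -0.130733    0.052     ]
 [ 0.44436795  0.01922344  0.052     ]]
[0.00136458 0.00116463 0.00337425] 0.19333056466083678 [ 0.48140185 -0.08426365  0.21357262]
[[-1.41  0.08]
 [ 0.55 -0.5 ]
 [ 1.29 -0.54]
 [-1.52  0.81]
 [ 1.21  0.22]]
[0.0001601  0.00103324 0.00474703 0.04294396] 0.2719850057078075 [ 0.48257112 -0.08412029  0.20951875]
[[-0.22  0.35]
 [-0.34 -0.33]
 [ 0.46  0.65]
 [-0.68  0.05]
 [ 0.78 -0.6 ]]
```

>>> carry_out(
  targets=[
    {"tx": -0.01, "ty": 0.026, "tz": 0, "ax": 0, "ay": -0.5, "az": -1.1, "claw": 1},
    {"tx": -0.01, "ty": 0.026, "tz": -0.01, "ax": 0, "ay": 0, "az": -1.1, "claw": 1},
    {"tx": -0.01, "ty": 0.026, "tz": -0.02, "ax": 0, "ay": 0, "az": 0, "claw": 1},
    {"tx": -0.008, "ty": 0.018, "tz": -0.02, "ax": 0, "ay": 0, "az": 0, "claw": 1},
    {"tx": 0, "ty": 0, "tz": -0.02, "ax": 0, "ay": 0, "az": 0, "claw": 1},
    {"tx": 0, "ty": 0, "tz": -0.01, "ax": 0, "ay": 0, "az": 0, "claw": 1},
    {"tx": 0, "ty": 0, "tz": 0, "ax": 0, "ay": 0, "az": 0, "claw": 1},
    {"tx": 0, "ty": 0, "tz": 0, "ax": 0, "ay": 0, "az": 0, "claw": 1},
  ],
)

```text
time: 7.15
tcp_pos: [0.4445, 0.0125, 0.1703]
ee_rot: [0.017, 1.0, -0.0, 0.001]
contact_force: [-0.2, -0.4, -2.5]
opening: 0.0237
```

```bash
python3 st.py
```

```text
t 7.15 tcp [0.4445 0.0125 0.1703] yaw 178.06 tilt [ 0.0017 -0.0004] F [-0.2 -0.4 -2.5] M [ 0.12 -0.11  0.05] open 0.0237 q [ 0.601 -0.022 -0.708  1.979 -0.015  1.177  1.435] dq [ 0.01  0.01  0.01 -0.    0.    0.    0.  ]
```

>>> carry_out(
  targets=[
    {"tx": 0, "ty": 0.008, "tz": -0.01, "ax": 0, "ay": 0, "az": 0.5, "claw": 1},
    {"tx": 0, "ty": 0, "tz": -0.015, "ax": 0, "ay": 0, "az": 0, "claw": 1},
    {"tx": 0, "ty": 0, "tz": 0, "ax": 0, "ay": 0, "az": 0, "claw": 1},
    {"tx": 0, "ty": 0, "tz": 0, "ax": 0, "ay": 0, "az": 0, "claw": 1},
  ],
)

```text
time: 7.55
tcp_pos: [0.4468, 0.021, 0.1463]
ee_rot: [0.013, 1.0, 0.0, 0.003]
contact_force: [0.2, -0.1, -3.0]
opening: 0.0235
```

```bash
python3 st.py;python3 - <<'E'
from h import *
c=shot('wrist','w5');t=c["img"]
cv2.imwrite("pics/w5c.png",cv2.resize(t[60:250,150:350],None,fx=4,fy=4,interpolation=cv2.INTER_CUBIC)[:600])
print(c["obs"]["tcp_pos"])
E
```

```text
t 7.55 tcp [0.4468 0.021  0.1463] yaw 178.49 tilt [0.0057 0.0003] F [ 0.2 -0.1 -3. ] M [ 0.08 -0.13 -0.06] open 0.0235 q [ 0.586  0.01  -0.724  2.007  0.008  1.122  1.403] dq [-0.    0.01 -0.    0.01  0.   -0.   -0.  ]
[0.44673116 0.02088915 0.14625795]
```

View pics/w5.png

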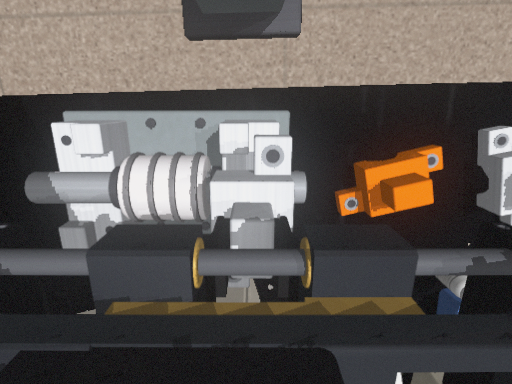

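View pics/w5c.png

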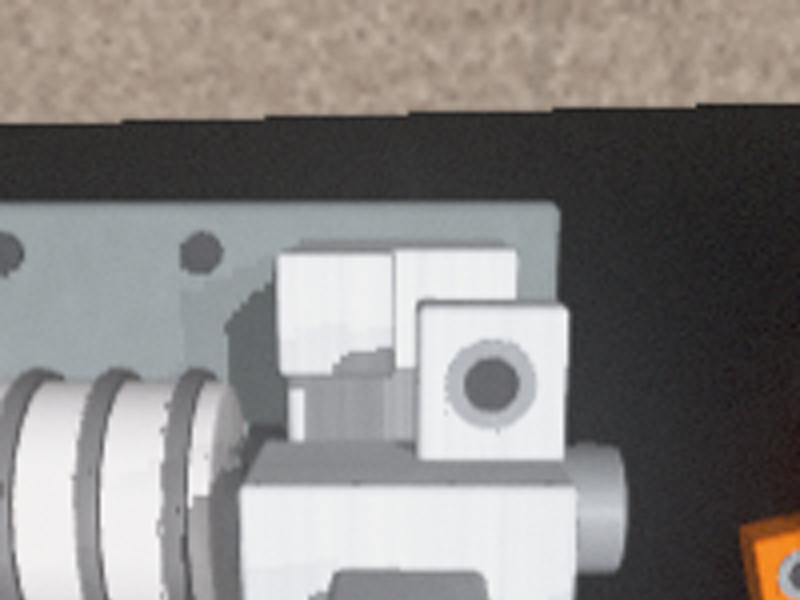

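```bash
cat >> h.py <<'E'
def camshift(c,b):
    d=dict(c);T=c["pose"].copy();T[:3,3]+=T[:3,:3]@np.array(b);d["pose"]=T;return d
def rel(c,P,hu,h,B,bu,z0,p0):
    """camera offset b (camera axes) from held cap at (0,0,h) in tool w/ yaw a; then fit of fixed thing"""
    o=c["obs"];Rt=R.from_quat(o["ee_rot"]).as_matrix()
    def W(a):
        X=np.c_[P[:,0]*np.cos(a)-P[:,1]*np.sin(a),P[:,0]*np.sin(a)+P[:,1]*np.cos(a),P[:,2]-h]
        return o["tcp_pos"]+(X*[1,-1,-1])@Rt.T
    r=least_squares(lambda p:(proj(camshift(c,p[:3]),W(p[3]))-hu).ravel(),[0,0,0,0.])
    c2=camshift(c,r.x[:3]);p,rr=fit(c2,B,bu,p0,z0)
    return r.x,r.fun.reshape(-1,2),p,rr
E
python3 - <<'E'
from h import *
np.set_printoptions(suppress=True,precision=4)
c=load("w4")
A=np.array([[122,47],[330,46],[327,160],[115,435],[118,537]])/5+[170,75]
B=np.array([[163,67],[152,178],[355,77],[329,465],[320,565],[104,540]])/5+[290,75]
H=np.array([[31,26,34],[31,-26,34],[56,-26,16],[18,12,62],[18,-12,62]])/1000
hu=np.array([[50,257],[474,258],[457,32],[152,443],[370,445]])/5+[200,130]-.4
for r in rel(c,H,hu,.0389,ST,np.r_[A,B]-.4,0,[.44,-.05,0]):print(r)
p=rel(c,H,hu,.0389,ST,np.r_[A,B]-.4,0,[.44,-.05,0])[2]
print("seats",place([[0,-.075,.052],[0,.075,.052]],[*p,0]))
c=load("w5")
H=np.array([[31,26,34],[31,-26,34],[56,-26,16]])/1000
hu=np.array([[241,487],[577,489],[568,307]])/4+[150,60]-.4
B=np.array([[-59,-26,68],[-33.5,-26,68],[-59,26,52]])/1000
bu=np.array([[278,254],[280,375],[517,250]])/4+[150,60]-.4
print("w5",c["obs"]["tcp_pos"])
for r in rel(c,H,hu,.0389,B,bu,0,[.44,.02,0]):print(r)
E
```

```text
[ 0.001  -0.0013  0.0038  0.0047]
[[-0.2218  0.3538]
 [-0.3363 -0.3296]
 [ 0.4623  0.6462]
 [-0.6757  0.0478]
 [ 0.7807 -0.5976]]
[ 0.4429 -0.0543 -0.024 ]
[[ 0.1952 -0.2214]
 [ 0.9883  0.5017]
 [ 1.1288  0.5897]
 [ 0.4201  0.1886]
 [ 0.2122 -0.2733]
 [-0.9596 -0.5327]
 [-0.8867  0.0282]
 [ 0.2571  0.0011]
 [ 0.1108 -0.1692]
 [-0.7273 -0.4424]
 [-0.8337 -0.0201]]
seats [[ 0.4411 -0.1293  0.052 ]
 [ 0.4447  0.0206  0.052 ]]
w5 [0.4467 0.0209 0.1463]
[ 0.0006 -0.0009  0.004   0.0013]
[[-0.323   0.0372]
 [ 0.2754 -0.6525]
 [ 0.0502  0.6521]]
[ 0.4445  0.0192 -0.0313]
[[-0.4596 -0.0766]
 [-0.1248  0.1593]
 [ 0.6186 -0.043 ]]
```

>>> carry_out(
  targets=[
    {"tx": -0.002, "ty": -0.0009, "tz": -0.01, "ax": 0, "ay": 0.3, "az": 0, "claw": 1},
    {"tx": 0, "ty": 0, "tz": -0.01, "ax": 0, "ay": 0, "az": 0, "claw": 1},
    {"tx": 0, "ty": 0, "tz": -0.008, "ax": 0, "ay": 0, "az": 0, "claw": 1},
    {"tx": 0, "ty": 0, "tz": 0, "ax": 0, "ay": 0, "az": 0, "claw": 1},
    {"tx": 0, "ty": 0, "tz": 0, "ax": 0, "ay": 0, "az": 0, "claw": 1},
  ],
)

```text
time: 8.1
tcp_pos: [0.445, 0.0198, 0.1165]
ee_rot: [0.013, 1.0, 0.0, 0.0]
contact_force: [-0.7, 0.4, -3.5]
opening: 0.0238
```

```bash
python3 st.py
```

```text
t 8.10 tcp [0.445  0.0198 0.1165] yaw 178.46 tilt [0.0008 0.0001] F [-0.7  0.4 -3.5] M [ 0.13 -0.1  -0.03] open 0.0238 q [ 0.578  0.049 -0.728  2.042  0.037  1.062  1.376] dq [-0.    0.01 -0.    0.01  0.   -0.   -0.  ]
```

```bash
python3 - <<'E'
from h import *
c=shot('wrist','w6');t=c["img"]
cv2.imwrite("pics/w6c.png",cv2.resize(t[90:240,190:330],None,fx=4,fy=4,interpolation=cv2.INTER_CUBIC)[:600])
E
```

```text
(no output)
```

View pics/w6c.png

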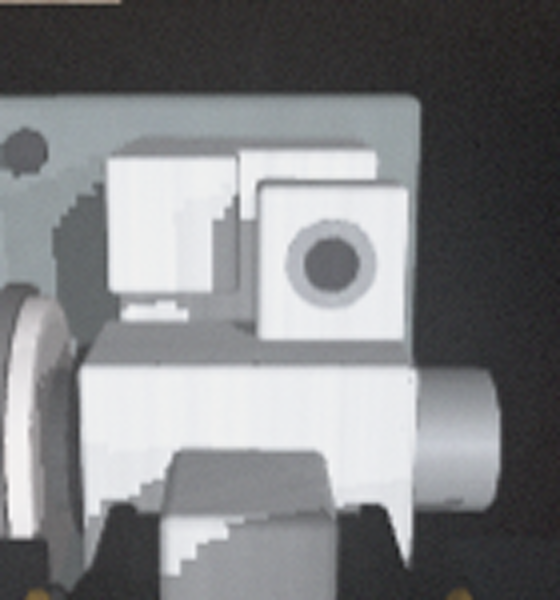

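```bash
python3 - <<'E'
from h import *
np.set_printoptions(suppress=True,precision=4)
c=load("w6")
H=np.array([[31,26,34],[31,-26,34],[56,-26,16]])/1000
hu=np.array([[79,364],[413,366],[408,187]])/4+[190,90]-.4
B=np.array([[-59,-26,68],[-33.5,-26,68],[-59,26,52]])/1000
bu=np.array([[108,157],[108,291],[376,152]])/4+[190,90]-.4
print(c["obs"]["tcp_pos"])
for r in rel(c,H,hu,.0389,B,bu,0,[.44,.02,0]):print(r)
E
```

```text
[0.4449 0.0198 0.1165]
[ 0.0012 -0.0014  0.0047 -0.0057]
[[-0.22   -0.157 ]
 [ 0.555  -0.2819]
 [-0.3549  0.4652]]
[ 0.445   0.0192 -0.0394]
[[-0.6476 -0.3112]
 [ 0.1111  0.2879]
 [ 0.5798  0.0814]]
```

>>> carry_out(
  targets=[
    {"tx": -0.0002, "ty": 0, "tz": -0.006, "ax": 0, "ay": 0, "az": 0, "claw": 1},
    {"tx": -0.0002, "ty": 0, "tz": -0.006, "ax": 0, "ay": 0, "az": 0, "claw": 1},
    {"tx": 0, "ty": 0, "tz": -0.003, "ax": 0, "ay": 0, "az": 0, "claw": 1},
    {"tx": 0, "ty": 0, "tz": 0, "ax": 0, "ay": 0, "az": 0, "claw": 1},
  ],
)

```text
time: 8.55
tcp_pos: [0.4449, 0.0197, 0.1007]
ee_rot: [0.014, 1.0, -0.0, 0.001]
contact_force: [0.4, -0.1, -3.2]
opening: 0.0238
```

```bash
python3 st.py
```

```text
t 8.55 tcp [0.4449 0.0197 0.1007] yaw 178.45 tilt [ 0.0018 -0.0002] F [ 0.4 -0.1 -3.2] M [ 0.1  -0.19 -0.03] open 0.0238 q [ 0.572  0.071 -0.729  2.06   0.056  1.027  1.359] dq [-0.  0. -0. -0.  0.  0.  0.]
```

>>> carry_out(
  targets=[
    {"tx": 0, "ty": 0, "tz": -0.004, "ax": 0, "ay": 0.1, "az": 0, "claw": 1},
    {"tx": 0, "ty": 0, "tz": -0.003, "ax": 0, "ay": 0, "az": 0, "claw": 1},
    {"tx": 0, "ty": 0, "tz": -0.001, "ax": 0, "ay": 0, "az": 0, "claw": 1},
  ],
)

```text
time: 8.85
tcp_pos: [0.4451, 0.0197, 0.0922]
ee_rot: [0.014, 1.0, -0.0, 0.0]
contact_force: [0.4, -0.1, -3.2]
opening: 0.0242
```

```bash
python3 st.py
```

```text
t 8.85 tcp [0.4451 0.0197 0.0922] yaw 178.44 tilt [ 0.0003 -0.0002] F [ 0.4 -0.1 -3.2] M [ 0.13 -0.15  0.02] open 0.0242 q [ 0.568  0.086 -0.729  2.067  0.068  1.011  1.348] dq [-0.01  0.02  0.    0.01  0.02 -0.02 -0.01]
```

>>> carry_out(
  targets=[
    {"tx": 0, "ty": 0, "tz": -0.001, "ax": 0, "ay": 0, "az": 0, "claw": 1},
    {"tx": 0, "ty": 0, "tz": -0.001, "ax": 0, "ay": 0, "az": 0, "claw": 1},
  ],
)

```text
time: 9.05
tcp_pos: [0.4451, 0.0197, 0.0908]
ee_rot: [0.014, 1.0, -0.0, -0.0]
contact_force: [-10.8, -1.4, 18.9]
opening: 0.0242
```

```bash
python3 st.py
```

```text
t 9.05 tcp [0.4451 0.0197 0.0908] yaw 178.44 tilt [-0.0002 -0.0007] F [-10.8  -1.4  18.9] M [-0.1   2.01  0.01] open 0.0242 q [ 0.567  0.089 -0.729  2.068  0.071  1.009  1.345] dq [-0.    0.01 -0.   -0.    0.01 -0.   -0.01]
```

>>> carry_out(
  targets=[
    {"tx": 0, "ty": 0, "tz": 0.0005, "ax": 0, "ay": 0, "az": 0, "claw": 0.1},
    {"tx": 0, "ty": 0, "tz": 0, "ax": 0, "ay": 0, "az": 0, "claw": 0.1},
    {"tx": 0, "ty": 0, "tz": 0, "ax": 0, "ay": 0, "az": 0, "claw": 0.1},
    {"tx": 0, "ty": 0, "tz": 0, "ax": 0, "ay": 0, "az": 0, "claw": 0.1},
  ],
)

```text
time: 9.45
tcp_pos: [0.4467, 0.0198, 0.0927]
ee_rot: [0.014, 1.0, -0.0, 0.002]
contact_force: [-0.2, -0.8, 0.4]
opening: 0.0383
```

```bash
python3 st.py
```

```text
t 9.45 tcp [0.4467 0.0198 0.0927] yaw 178.44 tilt [ 0.0031 -0.001 ] F [-0.2 -0.8  0.4] M [ 0.09 -0.07 -0.04] open 0.0383 q [ 0.567  0.087 -0.73   2.065  0.07   1.01   1.346] dq [-0.  0. -0. -0.  0. -0. -0.]
```

>>> carry_out(
  targets=[
    {"tx": 0, "ty": 0, "tz": 0.015, "ax": 0, "ay": 0, "az": 0, "claw": 0.1},
    {"tx": 0, "ty": 0, "tz": 0.03, "ax": 0, "ay": 0, "az": 0, "claw": 0.1},
    {"tx": 0, "ty": 0, "tz": 0.04, "ax": 0, "ay": 0, "az": 0, "claw": -1},
    {"tx": 0.002, "ty": 0.02, "tz": 0.04, "ax": 0, "ay": 0, "az": 0, "claw": -1},
    {"tx": 0.002, "ty": 0.04, "tz": 0.01, "ax": 0, "ay": 0, "az": 1.5, "claw": -1},
    {"tx": 0.002, "ty": 0.04, "tz": 0, "ax": 0, "ay": 0, "az": 1.5, "claw": -1},
    {"tx": 0.002, "ty": 0.04, "tz": 0, "ax": 0, "ay": 0, "az": 1.5, "claw": -1},
    {"tx": 0, "ty": 0.04, "tz": 0, "ax": 0, "ay": 0, "az": 1.5, "claw": -1},
    {"tx": 0, "ty": 0.04, "tz": 0, "ax": 0, "ay": 0, "az": 1.5, "claw": -1},
    {"tx": 0, "ty": 0.03, "tz": 0, "ax": 0, "ay": 0, "az": 1, "claw": -1},
    {"tx": 0, "ty": 0, "tz": 0, "ax": 0, "ay": 0, "az": 0, "claw": -1},
    {"tx": 0, "ty": 0, "tz": 0, "ax": 0, "ay": 0, "az": 0, "claw": -1},
  ],
)

```text
time: 10.65
tcp_pos: [0.4525, 0.2791, 0.2346]
ee_rot: [-0.061, 0.998, 0.002, 0.003]
contact_force: [0.8, -0.6, -0.4]
opening: 0.0865
```

```bash
python3 st.py;python3 - <<'E'
from h import *
c=shot('wrist','w7');s=shot('side','s7')
cv2.imwrite("pics/s7c.png",cv2.resize(s["img"][145:300,195:300],None,fx=5,fy=5,interpolation=cv2.INTER_CUBIC)[:600])
E
```

```text
t 10.65 tcp [0.4525 0.2791 0.2346] yaw -173.04 tilt [0.0066 0.0035] F [ 0.8 -0.6 -0.4] M [ 0.11 -0.16  0.  ] open 0.0865 q [ 0.252  0.187 -0.985  1.702  0.162  1.331  0.93 ] dq [-0.03  0.01 -0.01 -0.01 -0.   -0.01 -0.02]
```

View pics/w7.png

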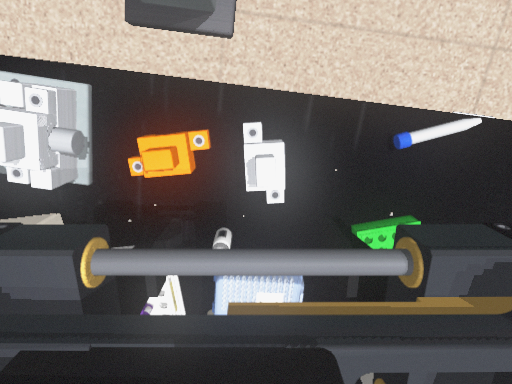

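View pics/s7c.png

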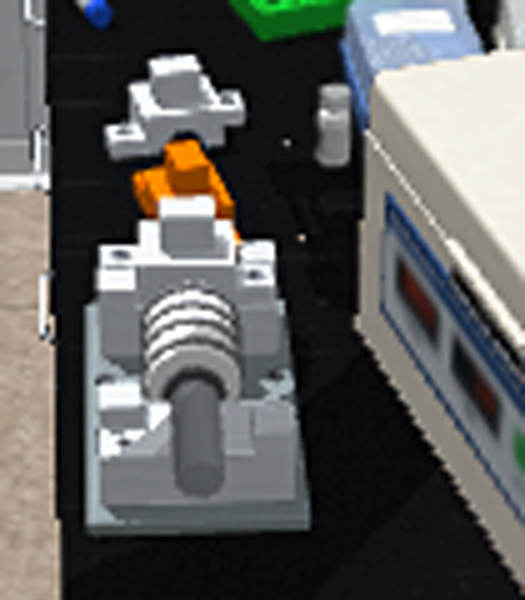

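The side view shows cap_b seated with its feet flush with the lugs. The wrist view shows cap_a at (264,163), the decoy at (165,155) and vial_left at (222,238).

```bash
python3 - <<'E'
from h import *
c=load("w7");t=c["img"]
cv2.imwrite("pics/w7c.png",cv2.resize(t[115:210,230:300],None,fx=6,fy=6,interpolation=cv2.INTER_CUBIC))
cv2.imwrite("pics/w7d.png",cv2.resize(t[60:200,0:110],None,fx=4,fy=4,interpolation=cv2.INTER_CUBIC))
print(plane(c,[[225,233],[218,245]],0.061))
E
```

```text
[[0.53809067 0.25499024 0.061     ]
 [0.55605824 0.24760742 0.061     ]]
```

View pics/w7c.png

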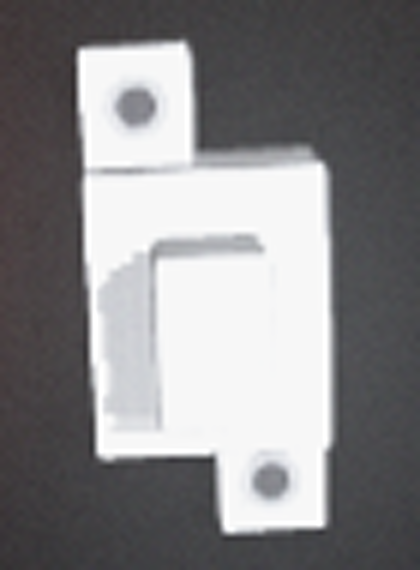

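View pics/w7d.png

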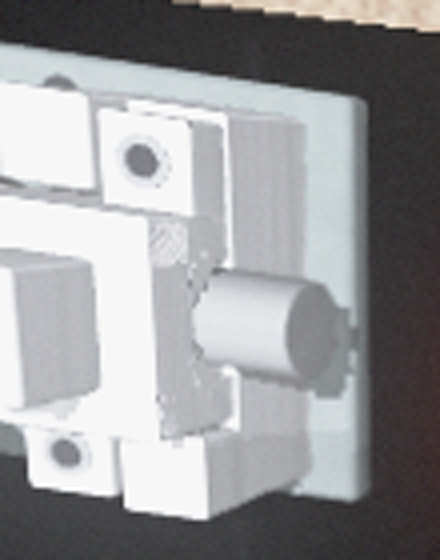

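```bash
python3 - <<'E'
from h import *
np.set_printoptions(suppress=True,precision=4)
c=load("w7")
uv=np.array([[78,47],[326,530],[326,162],[88,172],[330,447],[98,458]])/6+[230,115]-.4
for b in ([0,0,0],[.001,-.0013,.004]):
  p,r=fit(camshift(c,b),CA,uv,[.453,.29,3.2],0);print(p,np.degrees(p[2]));print(r.round(2))
print(c["obs"]["tcp_pos"],yaw(c["obs"]))
E
```

```text
[0.4525 0.2958 3.3031] 189.2508386037515
[[ 0.13 -0.07]
 [-0.16 -0.44]
 [ 0.76  0.3 ]
 [-0.94  0.35]
 [ 0.5   0.03]
 [-0.29 -0.22]]
[0.4533 0.2971 3.3031] 189.251845161453
[[ 0.37  0.39]
 [-0.37 -0.87]
 [ 0.51  0.54]
 [-0.7   0.57]
 [ 0.26 -0.27]
 [-0.09 -0.54]]
[0.4524 0.279  0.2346] -173.062920807555
```

>>> carry_out(
  targets=[
    {"tx": 0.0005, "ty": 0.0175, "tz": -0.02, "ax": -0.2, "ay": 0.4, "az": 2.3, "claw": -1},
    {"tx": 0, "ty": 0, "tz": -0.03, "ax": 0, "ay": 0, "az": 0, "claw": -1},
    {"tx": 0, "ty": 0, "tz": -0.03, "ax": 0, "ay": 0, "az": 0, "claw": -1},
    {"tx": 0, "ty": 0, "tz": -0.03, "ax": 0, "ay": 0, "az": 0, "claw": -1},
    {"tx": 0, "ty": 0, "tz": -0.02, "ax": 0, "ay": 0, "az": 0, "claw": -1},
    {"tx": 0, "ty": 0, "tz": 0, "ax": 0, "ay": 0, "az": 0, "claw": -1},
    {"tx": 0, "ty": 0, "tz": 0, "ax": 0, "ay": 0, "az": 0, "claw": -1},
  ],
)

```text
time: 11.45
tcp_pos: [0.4582, 0.2855, 0.1019]
ee_rot: [-0.072, 0.997, -0.003, 0.003]
contact_force: [0.1, 0.5, 0.4]
opening: 0.0869
```

```bash
python3 st.py
```

```text
t 11.45 tcp [0.4582 0.2855 0.1019] yaw -171.71 tilt [ 0.0057 -0.0058] F [0.1 0.5 0.4] M [ 0.14 -0.15  0.01] open 0.0869 q [ 0.157  0.35  -0.938  1.843  0.323  1.108  0.816] dq [ 0.02  0.    0.01  0.02  0.   -0.   -0.  ]
```

>>> carry_out(
  targets=[
    {"tx": -0.0052, "ty": 0.011, "tz": 0, "ax": 0.3, "ay": 0.3, "az": 1, "claw": -1},
    {"tx": 0, "ty": 0, "tz": -0.015, "ax": 0, "ay": 0, "az": 0, "claw": -1},
    {"tx": 0, "ty": 0, "tz": -0.015, "ax": 0, "ay": 0, "az": 0, "claw": -1},
    {"tx": 0, "ty": 0, "tz": -0.008, "ax": 0, "ay": 0, "az": 0, "claw": -1},
    {"tx": 0, "ty": 0, "tz": 0, "ax": 0, "ay": 0, "az": 0, "claw": -1},
  ],
)

```text
time: 11.95
tcp_pos: [0.4547, 0.2975, 0.064]
ee_rot: [-0.081, 0.997, 0.0, 0.003]
contact_force: [-1.1, 0.7, 0.5]
opening: 0.0871
```

```bash
python3 st.py
```

```text
t 11.95 tcp [0.4547 0.2975 0.064 ] yaw -170.75 tilt [0.005  0.0012] F [-1.1  0.7  0.5] M [ 0.1  -0.11 -0.  ] open 0.0871 q [ 0.112  0.406 -0.917  1.871  0.374  1.042  0.775] dq [-0.  0. -0. -0.  0.  0. -0.]
```

Target is (0.453, 0.2966, 0.038).

>>> carry_out(
  targets=[
    {"tx": -0.0015, "ty": -0.0008, "tz": -0.01, "ax": -0.1, "ay": 0.3, "az": 0, "claw": -1},
    {"tx": 0, "ty": 0, "tz": -0.01, "ax": 0, "ay": 0, "az": 0, "claw": -1},
    {"tx": 0, "ty": 0, "tz": -0.004, "ax": 0, "ay": 0, "az": 0, "claw": -1},
    {"tx": 0, "ty": 0, "tz": 0, "ax": 0, "ay": 0, "az": 0, "claw": -1},
  ],
)

```text
time: 12.35
tcp_pos: [0.4529, 0.2965, 0.0376]
ee_rot: [-0.081, 0.997, -0.0, -0.001]
contact_force: [-0.2, -0.3, 0.6]
opening: 0.0871
```

```bash
python3 st.py
```

```text
t 12.35 tcp [0.4529 0.2965 0.0376] yaw -170.75 tilt [-0.0014 -0.0008] F [-0.2 -0.3  0.6] M [ 0.11 -0.15  0.02] open 0.0871 q [ 0.091  0.442 -0.896  1.891  0.407  1.004  0.749] dq [-0.  0.  0. -0.  0.  0. -0.]
```

>>> carry_out(
  targets=[
    {"tx": 0, "ty": 0, "tz": 0.001, "ax": 0, "ay": -0.1, "az": 0, "claw": 1},
    {"tx": 0, "ty": 0, "tz": 0, "ax": 0, "ay": 0, "az": 0, "claw": 1},
    {"tx": 0, "ty": 0, "tz": 0, "ax": 0, "ay": 0, "az": 0, "claw": 1},
    {"tx": 0, "ty": 0, "tz": 0, "ax": 0, "ay": 0, "az": 0, "claw": 1},
    {"tx": 0, "ty": 0, "tz": 0, "ax": 0, "ay": 0, "az": 0, "claw": 1},
    {"tx": 0, "ty": 0, "tz": 0, "ax": 0, "ay": 0, "az": 0, "claw": 1},
    {"tx": 0, "ty": 0, "tz": 0, "ax": 0, "ay": 0, "az": 0, "claw": 1},
    {"tx": 0, "ty": 0, "tz": 0, "ax": 0, "ay": 0, "az": 0, "claw": 1},
    {"tx": 0, "ty": 0, "tz": 0, "ax": 0, "ay": 0, "az": 0, "claw": 1},
    {"tx": 0, "ty": 0, "tz": 0, "ax": 0, "ay": 0, "az": 0, "claw": 1},
    {"tx": 0, "ty": 0, "tz": 0, "ax": 0, "ay": 0, "az": 0, "claw": 1},
    {"tx": 0, "ty": 0, "tz": 0, "ax": 0, "ay": 0, "az": 0, "claw": 1},
  ],
  force=30,
)

```text
time: 13.55
tcp_pos: [0.4537, 0.2968, 0.0398]
ee_rot: [-0.081, 0.997, -0.0, 0.001]
contact_force: [0.4, 0.5, 0.9]
opening: 0.0237
```

```bash
python3 st.py
```

```text
t 13.55 tcp [0.4537 0.2968 0.0398] yaw -170.76 tilt [ 0.0022 -0.0003] F [0.4 0.5 0.9] M [ 0.11 -0.15  0.09] open 0.0237 q [ 0.092  0.438 -0.897  1.89   0.406  1.004  0.75 ] dq [-0.  0.  0.  0. -0. -0.  0.]
```

>>> carry_out(
  targets=[
    {"tx": 0, "ty": 0, "tz": 0.01, "ax": 0, "ay": 0, "az": 0, "claw": 1},
    {"tx": 0, "ty": 0, "tz": 0.02, "ax": 0, "ay": 0, "az": 0, "claw": 1},
    {"tx": 0, "ty": 0, "tz": 0.035, "ax": 0, "ay": 0, "az": 0, "claw": 1},
    {"tx": 0, "ty": 0, "tz": 0.035, "ax": 0, "ay": 0, "az": 0, "claw": 1},
    {"tx": 0, "ty": 0, "tz": 0.035, "ax": 0, "ay": 0, "az": 0, "claw": 1},
    {"tx": 0, "ty": 0, "tz": 0.035, "ax": 0, "ay": 0, "az": 0, "claw": 1},
    {"tx": 0.003, "ty": -0.036, "tz": 0.01, "ax": 0, "ay": 0, "az": -1, "claw": 1},
    {"tx": 0.003, "ty": -0.036, "tz": 0, "ax": 0, "ay": 0, "az": -1, "claw": 1},
    {"tx": 0, "ty": -0.036, "tz": 0, "ax": 0, "ay": 0, "az": -1, "claw": 1},
    {"tx": 0, "ty": -0.036, "tz": 0, "ax": 0, "ay": 0, "az": -1, "claw": 1},
    {"tx": 0, "ty": -0.036, "tz": 0, "ax": 0, "ay": 0, "az": -1, "claw": 1},
    {"tx": 0, "ty": -0.036, "tz": 0, "ax": 0, "ay": 0, "az": -1, "claw": 1},
    {"tx": 0, "ty": -0.036, "tz": 0, "ax": 0, "ay": 0, "az": -1, "claw": 1},
    {"tx": 0, "ty": -0.036, "tz": 0, "ax": 0, "ay": 0, "az": -1, "claw": 1},
    {"tx": 0, "ty": -0.036, "tz": 0, "ax": 0, "ay": 0, "az": -1, "claw": 1},
    {"tx": 0, "ty": -0.036, "tz": 0, "ax": 0, "ay": 0, "az": -1, "claw": 1},
    {"tx": 0, "ty": -0.03, "tz": 0, "ax": 0, "ay": 0, "az": 0, "claw": 1},
    {"tx": 0, "ty": 0, "tz": 0, "ax": 0, "ay": 0, "az": 0, "claw": 1},
    {"tx": 0, "ty": 0, "tz": 0, "ax": 0, "ay": 0, "az": 0, "claw": 1},
  ],
)

```text
time: 15.45
tcp_pos: [0.4453, -0.1044, 0.231]
ee_rot: [0.003, 1.0, -0.001, -0.003]
contact_force: [0.0, 1.0, -3.9]
opening: 0.0237
```

```bash
python3 st.py
```

```text
t 15.45 tcp [ 0.4453 -0.1044  0.231 ] yaw 179.62 tilt [-0.0059 -0.0011] F [ 0.   1.  -3.9] M [ 0.21 -0.16 -0.03] open 0.0237 q [ 0.786 -0.037 -0.63   1.865 -0.02   1.312  1.727] dq [ 0.02  0.    0.02 -0.    0.01  0.    0.02]
```

>>> carry_out(
  targets=[
    {"tx": -0.0043, "ty": -0.0255, "tz": 0, "ax": 0, "ay": -0.3, "az": -1, "claw": 1},
    {"tx": 0, "ty": 0, "tz": -0.02, "ax": 0, "ay": 0, "az": 0, "claw": 1},
    {"tx": 0, "ty": 0, "tz": -0.025, "ax": 0, "ay": 0, "az": 0, "claw": 1},
    {"tx": 0, "ty": 0, "tz": -0.02, "ax": 0, "ay": 0, "az": 0, "claw": 1},
    {"tx": 0, "ty": 0, "tz": -0.01, "ax": 0, "ay": 0, "az": 0, "claw": 1},
    {"tx": 0, "ty": 0, "tz": 0, "ax": 0, "ay": 0, "az": 0, "claw": 1},
    {"tx": 0, "ty": 0, "tz": 0, "ax": 0, "ay": 0, "az": 0, "claw": 1},
  ],
)

```text
time: 16.15
tcp_pos: [0.4417, -0.1233, 0.156]
ee_rot: [0.007, 1.0, -0.0, 0.001]
contact_force: [-0.2, 0.4, -3.3]
opening: 0.024
```

```bash
python3 st.py;python3 - <<'E'
from h import *
c=shot('wrist','w8');t=c["img"]
cv2.imwrite("pics/w8c.png",cv2.resize(t[90:240,170:340],None,fx=4,fy=4,interpolation=cv2.INTER_CUBIC)[:600])
E
```

```text
t 16.15 tcp [ 0.4417 -0.1233  0.156 ] yaw 179.20 tilt [ 0.0014 -0.0006] F [-0.2  0.4 -3.3] M [ 0.09 -0.14 -0.07] open 0.0240 q [ 0.795  0.025 -0.62   1.972  0.016  1.148  1.726] dq [-0.01  0.   -0.   -0.   -0.    0.   -0.  ]
```

View pics/w8c.png

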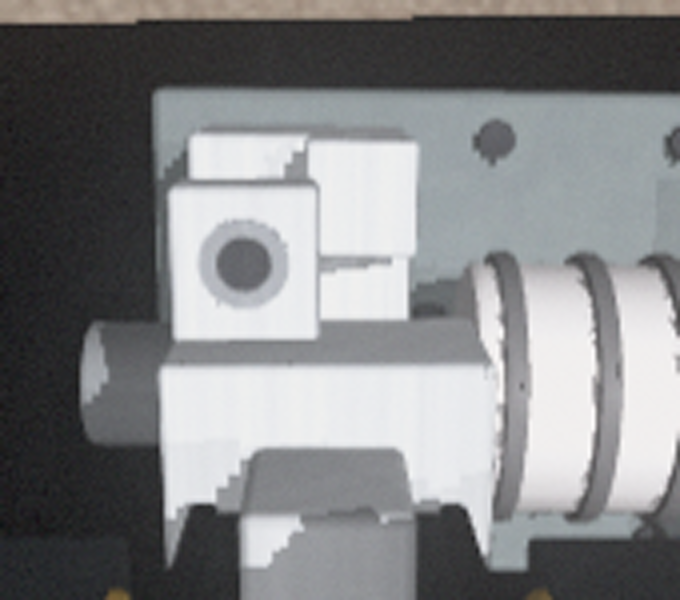

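```bash
python3 - <<'E'
from h import *
np.set_printoptions(suppress=True,precision=4)
c=load("w8")
H=np.array([[31,26,34],[31,-26,34],[56,26,16]])/1000
hu=np.array([[160,365],[494,365],[170,186]])/4+[170,90]-.4
B=np.array([[-59,26,68],[-33.5,26,68],[-59,-26,52]])/1000
bu=np.array([[417,141],[414,256],[188,135]])/4+[170,90]-.4
print(c["obs"]["tcp_pos"])
for r in rel(c,H,hu,.0398,B,bu,0,[.44,-.13,0]):print(r)
c2=camshift(c,[.001,-.0012,.004])
x,r,o=fitheld(c2,H,hu,h=.0398);print("held w/ prior bias",x);print(fit(c2,B,bu,[.44,-.13,0],0)[0])
E
```

```text
[ 0.4418 -0.1234  0.1561]
[ 0.0012 -0.0014  0.0047 -0.0076]
[[-0.1611 -0.483 ]
 [ 0.2311  0.0445]
 [-0.0739  0.4646]]
[ 0.4411 -0.1299 -0.0193]
[[ 0.1442 -0.1564]
 [ 0.1618  0.2536]
 [-0.3203 -0.0716]]
held w/ prior bias [ 0.0001  0.0001 -0.0075]
[ 0.441  -0.1301 -0.0191]
```

>>> carry_out(
  targets=[
    {"tx": -0.0008, "ty": -0.0064, "tz": -0.005, "ax": 0, "ay": 0.1, "az": -0.5, "claw": 1},
    {"tx": 0, "ty": 0, "tz": -0.015, "ax": 0, "ay": 0, "az": 0, "claw": 1},
    {"tx": 0, "ty": 0, "tz": -0.012, "ax": 0, "ay": 0, "az": 0, "claw": 1},
    {"tx": 0, "ty": 0, "tz": -0.005, "ax": 0, "ay": 0, "az": 0, "claw": 1},
    {"tx": 0, "ty": 0, "tz": 0, "ax": 0, "ay": 0, "az": 0, "claw": 1},
    {"tx": 0, "ty": 0, "tz": 0, "ax": 0, "ay": 0, "az": 0, "claw": 1},
  ],
)

```text
time: 16.8
tcp_pos: [0.443, -0.132, 0.1204]
ee_rot: [0.012, 1.0, -0.002, 0.002]
contact_force: [0.7, 0.0, -3.8]
opening: 0.024
```

```bash
python3 st.py
```

```text
t 16.80 tcp [ 0.443  -0.132   0.1204] yaw 178.57 tilt [ 0.0044 -0.0034] F [ 0.7  0.  -3.8] M [ 0.07 -0.11 -0.01] open 0.0240 q [ 0.793  0.071 -0.616  2.01   0.05   1.069  1.7  ] dq [-0.  0.  0.  0.  0. -0. -0.]
```

>>> carry_out(
  targets=[
    {"tx": -0.0018, "ty": 0.002, "tz": -0.004, "ax": 0.2, "ay": 0.2, "az": 0.1, "claw": 1},
    {"tx": 0, "ty": 0, "tz": 0, "ax": 0, "ay": 0, "az": 0, "claw": 1},
  ],
)

```text
time: 17.0
tcp_pos: [0.4415, -0.1299, 0.1168]
ee_rot: [0.012, 1.0, 0.0, 0.001]
contact_force: [0.9, 0.8, -4.5]
opening: 0.0232
```

```bash
python3 st.py;python3 - <<'E'
from h import *
c=shot('wrist','w9');t=c["img"]
cv2.imwrite("pics/w9c.png",cv2.resize(t[90:240,170:340],None,fx=4,fy=4,interpolation=cv2.INTER_CUBIC)[:600])
E
```

```text
t 17.00 tcp [ 0.4415 -0.1299  0.1168] yaw 178.67 tilt [0.0015 0.0001] F [ 0.9  0.8 -4.5] M [ 0.06 -0.08  0.01] open 0.0232 q [ 0.792  0.075 -0.617  2.015  0.049  1.065  1.7  ] dq [ 0.   -0.01  0.   -0.02  0.    0.    0.  ]
```

View pics/w9c.png

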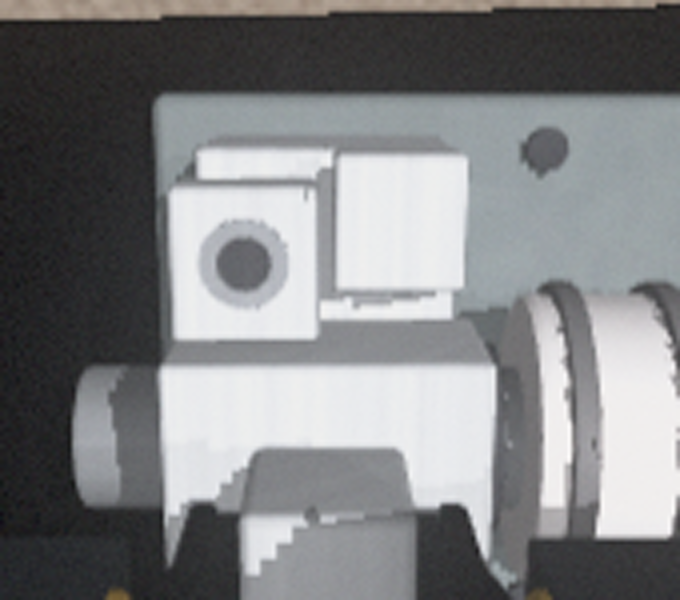

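```bash
python3 - <<'E'
from h import *
np.set_printoptions(suppress=True,precision=4)
c=load("w9")
H=np.array([[31,26,34],[31,-26,34],[56,26,16]])/1000
hu=np.array([[160,365],[494,365],[170,186]])/4+[170,90]-.4
B=np.array([[-59,26,68],[-33.5,26,68],[-59,-26,52]])/1000
bu=np.array([[467,156],[464,291],[196,148]])/4+[170,90]-.4
print(c["obs"]["tcp_pos"],rel(c,H,hu,.0398,B,bu,0,[.44,-.13,0])[2:])
E
```

```text
[ 0.4419 -0.1301  0.1172] (array([ 0.4414, -0.13  , -0.0259]), array([[ 0.2572, -0.1774],
       [-0.17  ,  0.1083],
       [-0.0993,  0.0877]]))
```

Aligned to within 0.5 mm, so I'll descend. The seated TCP height should be about 0.0918.

>>> carry_out(
  targets=[
    {"tx": -0.0004, "ty": 0, "tz": -0.006, "ax": 0, "ay": 0.1, "az": 0, "claw": 1},
    {"tx": -0.0002, "ty": 0, "tz": -0.006, "ax": 0, "ay": 0, "az": 0, "claw": 1},
    {"tx": 0, "ty": 0, "tz": -0.003, "ax": 0, "ay": 0, "az": 0, "claw": 1},
    {"tx": 0, "ty": 0, "tz": 0, "ax": 0, "ay": 0, "az": 0, "claw": 1},
  ],
)

```text
time: 17.45
tcp_pos: [0.4414, -0.1302, 0.1011]
ee_rot: [0.012, 1.0, -0.0, 0.0]
contact_force: [-0.1, 0.4, -4.0]
opening: 0.0238
```

```bash
python3 st.py
```

```text
t 17.45 tcp [ 0.4414 -0.1302  0.1011] yaw 178.67 tilt [ 0.0009 -0.0007] F [-0.1  0.4 -4. ] M [ 0.09 -0.13 -0.  ] open 0.0238 q [ 0.787  0.096 -0.617  2.032  0.065  1.032  1.686] dq [-0.  0.  0. -0. -0. -0.  0.]
```

>>> carry_out(
  targets=[
    {"tx": 0, "ty": 0, "tz": -0.004, "ax": 0, "ay": 0, "az": 0, "claw": 1},
    {"tx": 0, "ty": 0, "tz": -0.003, "ax": 0, "ay": 0, "az": 0, "claw": 1},
    {"tx": 0, "ty": 0, "tz": -0.001, "ax": 0, "ay": 0, "az": 0, "claw": 1},
    {"tx": 0, "ty": 0, "tz": -0.001, "ax": 0, "ay": 0, "az": 0, "claw": 1},
  ],
)

```text
time: 17.85
tcp_pos: [0.4415, -0.1303, 0.0917]
ee_rot: [0.012, 1.0, -0.0, 0.0]
contact_force: [-8.9, 2.3, 16.2]
opening: 0.024
```

```bash
python3 st.py
```

```text
t 17.85 tcp [ 0.4415 -0.1303  0.0917] yaw 178.67 tilt [ 0.0008 -0.0008] F [-8.9  2.3 16.2] M [0.73 1.62 0.  ] open 0.0240 q [ 0.783  0.109 -0.617  2.041  0.075  1.012  1.677] dq [-0.    0.   -0.   -0.    0.01  0.01 -0.01]
```

Contact came at the expected height of 0.0917. I'll release and rise.

>>> carry_out(
  targets=[
    {"tx": 0, "ty": 0, "tz": 0.0005, "ax": 0, "ay": 0, "az": 0, "claw": 0.1},
    {"tx": 0, "ty": 0, "tz": 0, "ax": 0, "ay": 0, "az": 0, "claw": 0.1},
    {"tx": 0, "ty": 0, "tz": 0, "ax": 0, "ay": 0, "az": 0, "claw": 0.1},
    {"tx": 0, "ty": 0, "tz": 0, "ax": 0, "ay": 0, "az": 0, "claw": 0.1},
    {"tx": 0, "ty": 0, "tz": 0.015, "ax": 0, "ay": 0, "az": 0, "claw": 0.1},
    {"tx": 0, "ty": 0, "tz": 0.03, "ax": 0, "ay": 0, "az": 0, "claw": 0.1},
    {"tx": 0, "ty": 0, "tz": 0.04, "ax": 0, "ay": 0, "az": 0, "claw": -1},
    {"tx": 0.01, "ty": 0, "tz": 0.04, "ax": 0, "ay": 0, "az": 0, "claw": -1},
    {"tx": 0.02, "ty": 0.03, "tz": 0.03, "ax": 0, "ay": 0, "az": 0, "claw": -1},
    {"tx": 0.01, "ty": 0.03, "tz": 0.01, "ax": 0, "ay": 0, "az": 0, "claw": -1},
    {"tx": 0, "ty": 0, "tz": 0, "ax": 0, "ay": 0, "az": 0, "claw": -1},
    {"tx": 0, "ty": 0, "tz": 0, "ax": 0, "ay": 0, "az": 0, "claw": -1},
  ],
)

```text
time: 19.05
tcp_pos: [0.4829, -0.0685, 0.266]
ee_rot: [0.013, 1.0, -0.001, 0.003]
contact_force: [0.1, -0.3, -0.0]
opening: 0.0789
```

```bash
python3 st.py;python3 - <<'E'
from h import *
c=shot('wrist','w10');t=c["img"]
cv2.imwrite("pics/w10c.png",cv2.resize(t[60:220,140:400],None,fx=3,fy=3,interpolation=cv2.INTER_CUBIC)[:600])
s=shot('side','s10')
cv2.imwrite("pics/s10c.png",cv2.resize(s["img"][145:265,190:290],None,fx=5,fy=5,interpolation=cv2.INTER_CUBIC)[:600])
E
```

```text
t 19.05 tcp [ 0.4829 -0.0685  0.266 ] yaw 178.56 tilt [ 0.0056 -0.0014] F [ 0.1 -0.3 -0. ] M [ 0.11 -0.07  0.02] open 0.0789 q [ 0.733  0.01  -0.679  1.755  0.008  1.373  1.598] dq [-0.03 -0.   -0.02 -0.01 -0.01  0.   -0.02]
```

View pics/w10c.png

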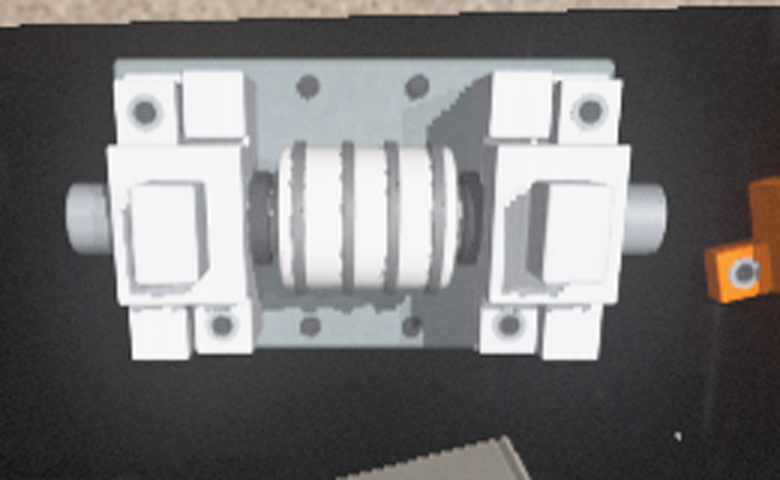

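View pics/s10c.png

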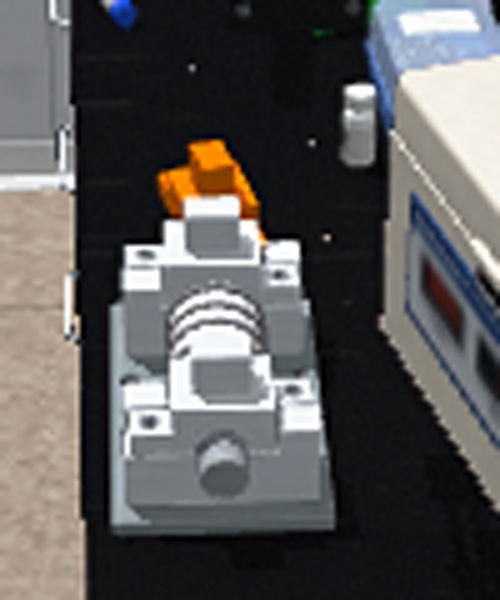

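Both caps are seated square with their feet flush with the lugs. In the wrist crop cap_a is at (180,225) and cap_b at (560,225), and in the side crop the two caps look symmetric. The gripper is clear, so I'll let it settle for a few rows and hand in.

>>> carry_out(
  targets=[
    {"tx": 0, "ty": 0, "tz": 0, "ax": 0, "ay": 0, "az": 0, "claw": -1},
    {"tx": 0, "ty": 0, "tz": 0, "ax": 0, "ay": 0, "az": 0, "claw": -1},
    {"tx": 0, "ty": 0, "tz": 0, "ax": 0, "ay": 0, "az": 0, "claw": -1},
  ],
)

```text
time: 19.45
tcp_pos: [0.481, -0.0711, 0.2637]
ee_rot: [0.015, 1.0, -0.0, 0.001]
contact_force: [0.3, -0.8, -0.0]
opening: 0.087
```

```bash
python3 st.py; python3 -c "
from plant import ctrl
print(ctrl.close_job())"
```

```text
t 19.45 tcp [ 0.481  -0.0711  0.2637] yaw 178.31 tilt [ 0.0017 -0.0008] F [ 0.3 -0.8 -0. ] M [ 0.07 -0.08 -0.01] open 0.0870 q [ 0.736  0.011 -0.677  1.759  0.008  1.372  1.599] dq [ 0.01  0.    0.01  0.01  0.   -0.    0.  ]
the job is handed in; nothing more can be done
None
```

Both caps are back on their own blocks and released: cap_b on block_b (the left end of the stand) and cap_a on block_a (the right end). The job was handed in at 19.45 s; it reports no verdict.

- **Seating:** Each cap first touched at the height expected for fully down. The wrist force at the end of each lowering was about 22 N for cap_b and 19 N for cap_a. The last wrist and side pictures show both caps square with their feet flush with the lugs. I judged this by eye and did not fit the final cap poses numerically.
- **Clearance:** The gripper ended open and clear above the stand, with under 1 N on the tool. I didn't move the vials, the tube or the orange look-alike. I did not re-measure their positions at the end.
- **Disagreement:** The wrist camera calibration was off by about 1 mm sideways and 4 mm in depth. I corrected for this by comparing each held cap with its block in the same picture.

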